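# Load and seal the cover slip carrier

### The job

Pack the sample carrier for transport: put every cover slip box on the worktop flat into a well of its own (any well), then press all four hinged covers down until they click shut, those over empty wells too. When all are shut, press the green pump head fully down to its stop and let it come back up; leave the bottles and the jar alone.

Things in the scene. Friction and masses are not known exactly. Their poses are not given: they have to be found in the camera images.
- carrier: grey sample carrier fixed to the worktop, 84 (x) x 296 (y) x 13 mm, with four square wells in a row along its y axis and a hand pump at its +y end. Origin on the worktop under the row line; x points to the hinge side (away from the robot), y along the row, z up. Body spans x -47..+37 mm and y -144..+152 mm. Wells 44 x 44 mm, 8 mm deep; well floors at z = 5 mm, rims at z = 13 mm; 16 mm ribs between wells
- well_0 (a point): centre of the floor of well 0, at y = -105 mm in the carrier's frame (x = 0, z = 5 mm)
- well_1 (a point): centre of the floor of well 1, at y = -45 mm in the carrier's frame (x = 0, z = 5 mm)
- well_2 (a point): centre of the floor of well 2, at y = 15 mm in the carrier's frame (x = 0, z = 5 mm)
- well_3 (a point): centre of the floor of well 3, at y = 75 mm in the carrier's frame (x = 0, z = 5 mm)
- cover_0 (a joint): hinge angle of the clear cover over well 0: 0 shut, up to 2.0 rad leaning back; stays where left (light friction). Hinge along carrier y at x = +28, z = 15 mm; shut, it runs 56 mm from there to -x, 54 mm wide, hollow below, roof top at z = 30 mm. From about 0.12 rad its front bead is forced past a blue spring catch (about 5 to 7 N on the pad); clicked in, it stays below 0.03 rad
- cover_0_press (a point): centre of the top of the orange press pad of cover 0 (pad 12 x 50 mm); it lies 49 mm from the hinge along the roof and 17 mm out from it, so at x = -21, z = 32 mm in the carrier's frame when shut. The blue catches stand in front of it (x = -29 to -39 mm), 22 mm high
- cover_1 (a joint): hinge angle of the clear cover over well 1: 0 shut, up to 2.0 rad leaning back; stays where left (light friction). Hinge along carrier y at x = +28, z = 15 mm; shut, it runs 56 mm from there to -x, 54 mm wide, hollow below, roof top at z = 30 mm. From about 0.12 rad its front bead is forced past a blue spring catch (about 5 to 7 N on the pad); clicked in, it stays below 0.03 rad
- cover_1_press (a point): centre of the top of the orange press pad of cover 1 (pad 12 x 50 mm); it lies 49 mm from the hinge along the roof and 17 mm out from it, so at x = -21, z = 32 mm in the carrier's frame when shut. The blue catches stand in front of it (x = -29 to -39 mm), 22 mm high
- cover_2 (a joint): hinge angle of the clear cover over well 2: 0 shut, up to 2.0 rad leaning back; stays where left (light friction). Hinge along carrier y at x = +28, z = 15 mm; shut, it runs 56 mm from there to -x, 54 mm wide, hollow below, roof top at z = 30 mm. From about 0.12 rad its front bead is forced past a blue spring catch (about 5 to 7 N on the pad); clicked in, it stays below 0.03 rad
- cover_2_press (a point): centre of the top of the orange press pad of cover 2 (pad 12 x 50 mm); it lies 49 mm from the hinge along the roof and 17 mm out from it, so at x = -21, z = 32 mm in the carrier's frame when shut. The blue catches stand in front of it (x = -29 to -39 mm), 22 mm high
- cover_3 (a joint): hinge angle of the clear cover over well 3: 0 shut, up to 2.0 rad leaning back; stays where left (light friction). Hinge along carrier y at x = +28, z = 15 mm; shut, it runs 56 mm from there to -x, 54 mm wide, hollow below, roof top at z = 30 mm. From about 0.12 rad its front bead is forced past a blue spring catch (about 5 to 7 N on the pad); clicked in, it stays below 0.03 rad
- cover_3_press (a point): centre of the top of the orange press pad of cover 3 (pad 12 x 50 mm); it lies 49 mm from the hinge along the roof and 17 mm out from it, so at x = -21, z = 32 mm in the carrier's frame when shut. The blue catches stand in front of it (x = -29 to -39 mm), 22 mm high
- pump (a joint): travel of the green spring pump head, m: 0 = up, 0.014 = down on its stop; 3 N starts it, 8 N holds it fully down, and it springs back
- pump_top (a point): centre of the top of the round green pump head (30 mm across), at x = 0, y = 125 mm in the carrier's frame, 62 mm above the worktop when up; it moves straight down
- box_0: small closed square box of cover slips, white with a pale grey lid, 32 x 32 x 19 mm, 30 g, origin at the centre of its underside, z up; may be absent
- box_1: small closed square box of cover slips, white with a green lid, 32 x 32 x 19 mm, 30 g, origin at the centre of its underside, z up; may be absent
- box_2: small closed square box of cover slips, white with a pale grey lid, 32 x 32 x 19 mm, 30 g, origin at the centre of its underside, z up; may be absent
- box_3: small closed square box of cover slips, white with a green lid, 32 x 32 x 19 mm, 30 g, origin at the centre of its underside, z up; may be absent
- dropper_brown: brown dropper bottle with black cap, 33 mm across, 96 mm tall, origin at the centre of its base; a bystander
- dropper_blue: dark blue dropper bottle with black cap, 34 mm across, 100 mm tall, origin at the centre of its base; a bystander
- jar_yellow: clear specimen jar with yellow lid, 54 mm across, 72 mm tall, origin at the centre of its base; a bystander
Not all that is in view belongs to the job. Leave any purple look-alike of the box_3 alone. What is shaped like the box_2 but brown is not meant.

How it is judged:
On the way, in this order (a step that is already met when the one before it is completed fails the run):
1. every box lies in a well and all four covers are clicked shut (((horizontal distance between box_0 and well_0 below 0.012 m and z of box_0 in the frame of carrier below 0.008 m) or (horizontal distance between box_0 and well_1 below 0.012 m and z of box_0 in the frame of carrier below 0.008 m) or (horizontal distance between box_0 and well_2 below 0.012 m and z of box_0 in the frame of carrier below 0.008 m) or (horizontal distance between box_0 and well_3 below 0.012 m and z of box_0 in the frame of carrier below 0.008 m)) and angle between each of box_0, box_1, box_2, box_3's own z axis and vertical below 0.15 rad and ((horizontal distance between box_1 and well_0 below 0.012 m and z of box_1 in the frame of carrier below 0.008 m) or (horizontal distance between box_1 and well_1 below 0.012 m and z of box_1 in the frame of carrier below 0.008 m) or (horizontal distance between box_1 and well_2 below 0.012 m and z of box_1 in the frame of carrier below 0.008 m) or (horizontal distance between box_1 and well_3 below 0.012 m and z of box_1 in the frame of carrier below 0.008 m)) and ((horizontal distance between box_2 and well_0 below 0.012 m and z of box_2 in the frame of carrier below 0.008 m) or (horizontal distance between box_2 and well_1 below 0.012 m and z of box_2 in the frame of carrier below 0.008 m) or (horizontal distance between box_2 and well_2 below 0.012 m and z of box_2 in the frame of carrier below 0.008 m) or (horizontal distance between box_2 and well_3 below 0.012 m and z of box_2 in the frame of carrier below 0.008 m)) and ((horizontal distance between box_3 and well_0 below 0.012 m and z of box_3 in the frame of carrier below 0.008 m) or (horizontal distance between box_3 and well_1 below 0.012 m and z of box_3 in the frame of carrier below 0.008 m) or (horizontal distance between box_3 and well_2 below 0.012 m and z of box_3 in the frame of carrier below 0.008 m) or (horizontal distance between box_3 and well_3 below 0.012 m and z of box_3 in the frame of carrier below 0.008 m)) and value of joint each of cover_0, cover_1, cover_2, cover_3 below 0.06 rad), for 0.2 s.
2. the pump head is pressed down to its stop with all covers shut (value of joint pump above 0.012 m and value of joint each of cover_0, cover_1, cover_2, cover_3 below 0.06 rad), for 0.05 s.
At the end, for the whole second after the job is handed in: every box present lies flat (tilt under 0.15 rad) on the floor of a well (origin within 12 mm of the well's centre and less than 8 mm above the carrier's underside), at rest; all four covers are below 0.06 rad; the pump head is back up (under 3 mm of travel) (all of step 1 and linear speed of each of box_0, box_1, box_2, box_3 below 0.02 m/s and value of joint pump below 0.003 m); the robot touches nothing.
It fails at once if a bottle or the jar is knocked over or pushed more than 3 cm (distance of any of dropper_brown, dropper_blue, jar_yellow from where it was at the start of the episode above 0.03 m or angle between any of dropper_brown, dropper_blue, jar_yellow's own z axis and vertical above 0.5 rad).
Of box_0, box_1, box_2, box_3 only 3 to 4 are there at a start; the rules pass over those that are not, and their reading is None.
At some moment in a run one of box_0, box_1, box_2, box_3 may be knocked a few centimetres aside while the robot is not near it.
It also fails if it takes over 200 s, if anything falls off the work surface, if the arm or the gripper's body presses on something with over 40 N, if the wrist force passes 120 N, or if a joint passes its speed limit or range.

### The arm

A 6-joint arm with a two-finger parallel gripper is mounted at the origin on a cart in front of the work surface, level with it; the furniture and walls round the work are solid. World frame = base frame: x ahead of the robot, y to its left, z up, the work surface at z = 0. Lengths are in m, angles in rad, forces in N, time in s.
With the tool pointing down it reaches from about 0.3 to 0.775 m from the base axis. Payload 14.6 kg.
Tool frame: the origin (TCP) lies between the finger pads; the fingertips stand 14 mm ahead of it and the grasp point (between the pads) lies 5 mm behind it; z points along the fingers, y is the direction in which the jaws open and shut (so a half turn about z gives the same grasp; the last joint's range is limited). The gripper opens to 85 mm and grips with 20 to 120 N. Pads are 22 mm wide; open, the fingers measure 114 mm over their backs; the gripper's body (76 mm by 85 mm) begins 54 mm behind the grasp point. The pads swing forward as they close: fully open they stand 13 mm farther back than shut.
Start: joints at [-1.32, 0.3, 1.521, -0, 1.321, -0.067], TCP at [0.172, -0.522, 0.245] pointing down, gripper open.
Joint ranges: [-3.03, 3.03], [-0.79, 2.21], [0.23, 2.52], [-1.04, 4.18], [0, 3.07], [-2.55, 2.55]. Speed limits (rad/s): [2.22, 2.22, 2.57, 3.14, 3.14, 3.14].

### API

Orientations are given as a rotation vector (axis times angle).
In Python, from plant import arm gives the robot as it stands.
- The arm moves only by the shell command python3 -m inch 'ROWS' [FORCE]. ROWS is JSON, a list of rows, each an object with "linear": the shift along the tool's x, y, z in mm, a list of three; "spin": the turn about the tool's z in rad; "hand": the opening in per cent of the stroke, from 0 (shut) to 100 (fully open). In form: [{"linear": [tx, ty, tz], "spin": spin, "hand": hand}, ...]. A call has 1 to 12 rows; each row is the pose to reach, as a shift and turn from the pose commanded when the call began, along the tool's axes at that moment; what a row does not reach only later rows make up. A row lasts 1/12 s, in which the tool goes at most 41.7 mm and 7.16 degrees, less where a joint would pass 70% of its speed; a pose out of reach is approached as far as the arm can. A call with a gripper value outside its range is refused whole. The fingers move at their own pace and stop on an object; FORCE is the grip in N (left out, the last holds). Time passes only in rows, so rows that repeat a pose let the fingers close. It gives the time, the measured TCP pose, the force and the opening at its end, in the units of the state.
- arm.state(): the state, without advancing time (a new reading comes with each control period).
- arm.capture(name): name is "scene" or "top" or "wrist"; returns the picture (400x640x3 uint8, red, green, blue); there is no depth.
- arm.camera_info(name): a dict with "mtx" (3x3 intrinsics, pixels), "R" (3x3) and "t" (3): a world point X has camera coordinates R X + t. Camera axes: x right, y down, z forward; pixel columns grow to the right and rows downward; lengths in m; the calibration is good to about 2 mm. A picture is of the moment at which its call begins: read the wrist's pose just before it. camera_info takes no time and is no camera call; for the wrist camera it gives the pose at the moment of the call.
- arm.hand_in(): hands the job in, once; it reports no verdict.
The state is a dict: "time_s": time; "joint_positions": joint angles; "joint_velocities": joint speeds; "joint_torque": joint torques, N m; "tcp_pos": TCP position; "ee_rot": TCP orientation; "contact_force": force on the tool from outside, world axes, zero at the start; "moment": the same for the moment, N m; "gripper_width": finger opening in m.
Only numpy, scipy, OpenCV 4.12 (cv2) and the standard library are available. Lean on these libraries where they do the work, as an engineer would, in place of code of your own. Each camera call takes 0.05 s, during which the arm holds its last target.

## Working session

There is one attempt and no reset: what is moved stays moved. The work goes in short steps, Python scripts to look and compute and a shell command to move; the robot and the scene stay as the last step left them, time stands still between calls to the robot, and variables do not carry over. Pictures are saved under pics/ and viewed, and the job is handed in when it is done.

```bash
ls; mkdir -p pics; python3 - <<'E'
from plant import arm
import cv2
s=arm.state();print(s)
for n in ("scene","top","wrist"):
    i=arm.camera_info(n);print(n,i)
    cv2.imwrite(f"pics/{n}0.png",arm.capture(n)[:,:,::-1])
E
```

```text
pics
{'time_s': 0.0, 'joint_positions': array([-1.31961701e+00,  3.00529023e-01,  1.52161059e+00,  5.57585727e-07,
        1.32074356e+00, -6.66127413e-02]), 'joint_velocities': array([-0.00042273,  0.00141581, -0.00017954,  0.00014416,  0.00155158,
       -0.00063601]), 'joint_torque': array([ 4.62301730e-03, -5.43481493e+01, -3.61782002e+01,  1.25058718e-04,
        4.14727794e-03,  5.84129225e-06]), 'tcp_pos': array([ 0.17179011, -0.52223321,  0.24467706]), 'ee_rot': array([-3.10074778e+00, -4.96885126e-01,  1.85885032e-04]), 'contact_force': array([ 0.03036363,  0.05630461, -0.10858476]), 'moment': array([-0.05632282,  0.00438379, -0.02195613]), 'gripper_width': 0.08526881026582907}
scene {'mtx': array([[411.37328259,   0.        , 310.13707078],
       [  0.        , 411.37328259, 200.61997699],
       [  0.        ,   0.        ,   1.        ]]), 'R': array([[-0.61594845, -0.78776946, -0.00517539],
       [-0.54378958,  0.42991823, -0.72073796],
       [ 0.57000035, -0.4411231 , -0.69318829]]), 't': array([0.5097014 , 0.22665253, 0.71711604])}
top {'mtx': array([[361.04697244,   0.        , 318.71472556],
       [  0.        , 361.04697244, 204.64757619],
       [  0.        ,   0.        ,   1.        ]]), 'R': array([[-2.90911649e-02, -9.99566823e-01, -4.45753292e-03],
       [-9.89456067e-01,  2.94293088e-02, -1.41811871e-01],
       [ 1.41881624e-01,  2.85060463e-04, -9.89883591e-01]]), 't': array([0.26440339, 0.51650027, 0.83782284])}
wrist {'mtx': array([[327.3056276 ,   0.        , 320.98150058],
       [  0.        , 327.3056276 , 198.27201077],
       [  0.        ,   0.        ,   1.        ]]), 'R': array([[ 3.11964893e-01, -9.50093595e-01, -2.57468638e-04],
       [-9.07717059e-01, -2.98130491e-01,  2.95242190e-01],
       [-2.80584473e-01, -9.18714895e-02, -9.55422411e-01]]), 't': array([-0.55036266, -0.03803718,  0.37865087])}
```

View pics/scene0.png

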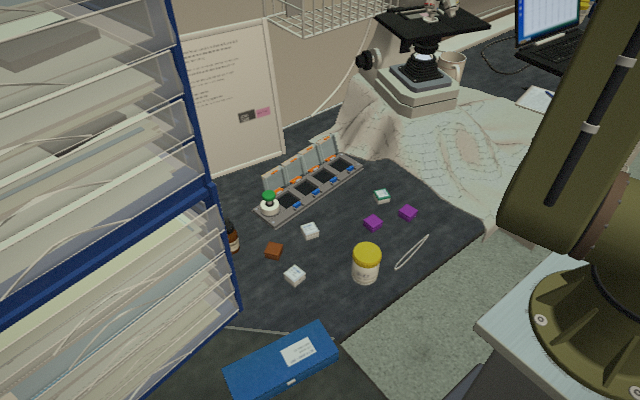

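View pics/top0.png

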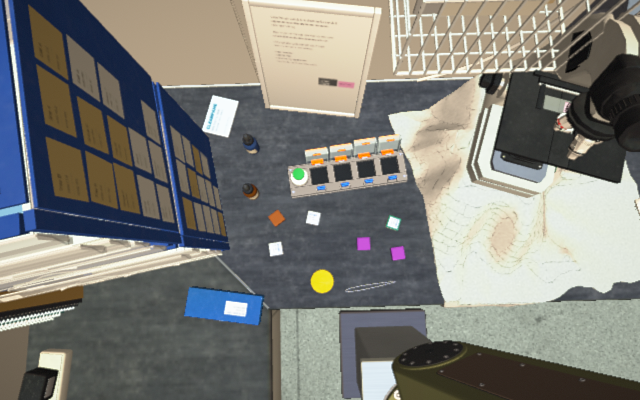

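View pics/wrist0.png

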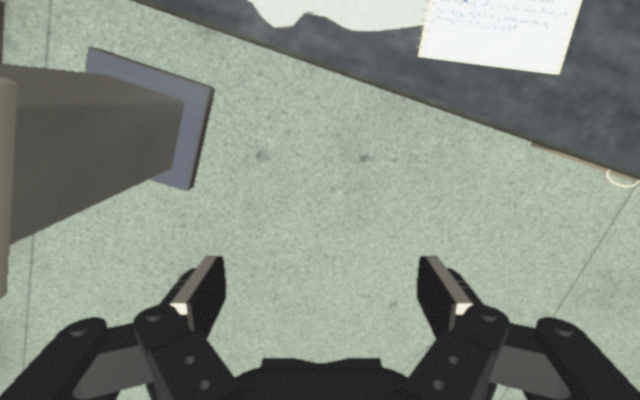

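```bash
cat > h.py <<'E'
from plant import arm
import cv2, numpy as np
from scipy.spatial.transform import Rotation as Rn
def ray(ci,u,v,z):
    d=np.linalg.inv(ci["mtx"])@np.array([u,v,1.]); R=ci["R"]
    c=-R.T@ci["t"]; d=R.T@d
    return c+d*(z-c[2])/d[2]
def proj(ci,X):
    p=ci["R"]@np.asarray(X,float)+ci["t"]; q=ci["mtx"]@p; return q[:2]/q[2]
def crop(im,x0,y0,x1,y1,k,name):
    cv2.imwrite("pics/"+name+".png",cv2.resize(im[y0:y1,x0:x1],None,fx=k,fy=k,interpolation=cv2.INTER_CUBIC))
E
python3 - <<'E'
from h import *
im=cv2.imread("pics/top0.png"); crop(im,230,125,420,265,4,"top0c")
im=cv2.imread("pics/scene0.png"); crop(im,220,130,440,290,3.6,"scene0c")
E
```

```text
(no output)
```

View pics/top0c.png

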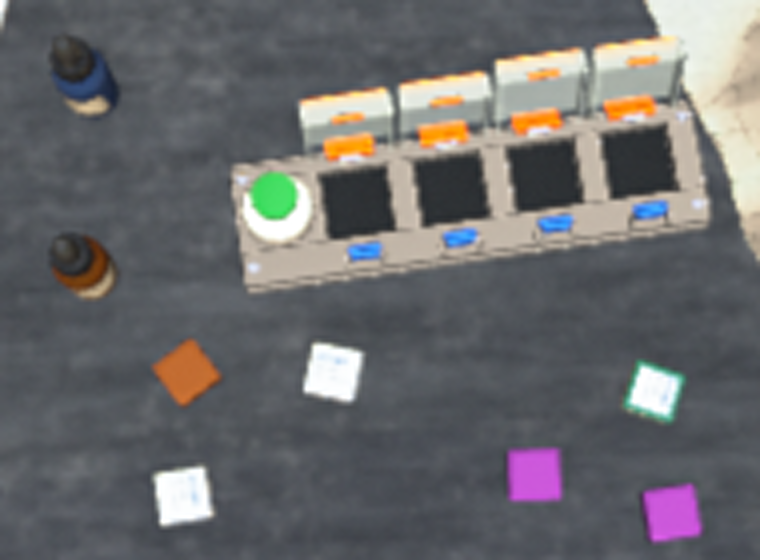

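View pics/scene0c.png

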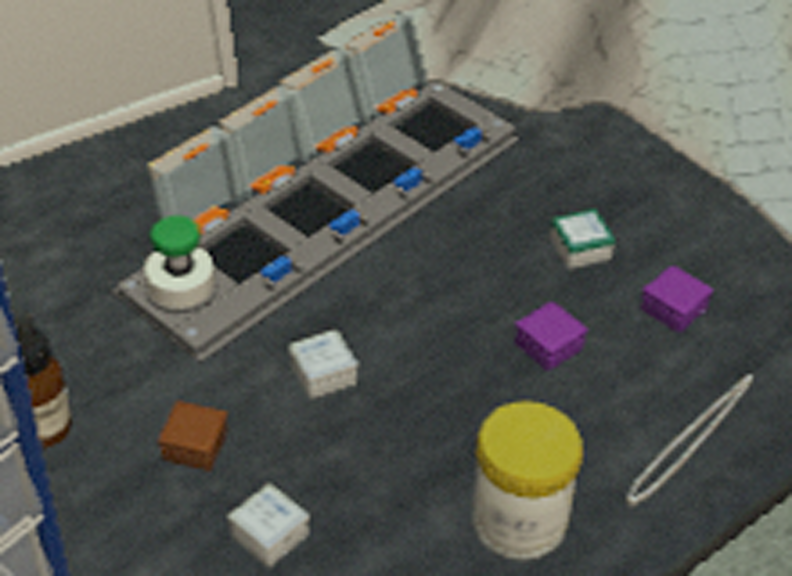

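```bash
cat > m0.py <<'E'
from h import *
ci=arm.camera_info("top")
f=lambda u,v,z:ray(ci,230+u/4-.375,125+v/4-.375,z)
B={"A":[(313,342),(364,349),(354,402),(304,394)],"B":[(154,472),(206,465),(214,519),(162,526)],"C":[(641,361),(684,374),(672,420),(626,408)]}
for k,c in B.items():
    p=np.array([f(*q,.019) for q in c]); print(k,p.mean(0).round(4),[round(float(np.linalg.norm(p[i]-p[i-1])),4) for i in range(4)],[round(float(np.degrees(np.arctan2(*(p[i]-p[i-1])[1::-1]))%90),1) for i in range(4)])
p=np.array([f(*q,.013) for q in [(235,166),(688,103),(710,222),(249,285)]]);print(p.round(4))
print([np.linalg.norm(p[i]-p[i-1]).round(4) for i in range(4)])
# fit 2D pose
L=np.array([[37,152],[37,-144],[-47,-144],[-47,152]])/1000
def fit(L,P):
    lc,pc=L.mean(0),P.mean(0); H=(L-lc).T@(P-pc);U,S,V=np.linalg.svd(H);R=V.T@np.diag([1,np.linalg.det(V.T@U.T)])@U.T
    return R,pc-R@lc
R,t=fit(L,p[:,:2]);print("carrier",t.round(4),np.degrees(np.arctan2(R[1,0],R[0,0])),((L@R.T+t-p[:,:2])*1000).round(1))
for n,X in {"w0":(0,-.105),"w1":(0,-.045),"w2":(0,.015),"w3":(0,.075),"pump":(0,.125)}.items(): print(n,(R@X+t).round(4))
print("pump meas",f(274,195,.062),"jar",ray(ci,322,281,.072),"brown",ray(ci,250,187,.09),"blue",ray(ci,248,138,.09))
print(arm.state()["time_s"])
E
python3 m0.py
```

```text
A [0.495 0.264 0.019] [0.0327, 0.0318, 0.0333, 0.0311] [78.8, 80.4, 77.7, 79.2]
B [0.422  0.3571 0.019 ] [0.0331, 0.032, 0.0331, 0.0318] [7.9, 6.0, 7.6, 5.9]
C [0.4774 0.0666 0.019 ] [0.0307, 0.0274, 0.0295, 0.0289] [69.3, 71.2, 72.1, 73.6]
[[0.6283 0.323  0.013 ]
 [0.6607 0.0342 0.013 ]
 [0.5832 0.0251 0.013 ]
 [0.5517 0.3156 0.013 ]]
[np.float64(0.077), np.float64(0.2907), np.float64(0.0781), np.float64(0.2922)]
carrier [0.6114 0.171 ] 6.279974349513355 [[ 3.2  3.2]
 [ 3.2 -2.2]
 [-2.8 -2.3]
 [-3.7  1.4]]
w0 [0.6229 0.0667]
w1 [0.6163 0.1263]
w2 [0.6098 0.186 ]
w3 [0.6032 0.2456]
pump [0.5977 0.2953]
pump meas [0.59731815 0.29599566 0.062     ] jar [0.34472143 0.24674022 0.072     ] brown [0.56209935 0.40552561 0.09      ] blue [0.67897844 0.40996557 0.09      ]
0.15
```

```bash
cat >> h.py <<'E'
def go(x,y,z,jaw_deg=None):
    s=arm.state(); R=Rn.from_rotvec(s["ee_rot"]).as_matrix()
    d=R.T@(np.array([x,y,z])-s["tcp_pos"])*1000
    ya=np.degrees(np.arctan2(R[1,1],R[0,1]))
    out="tool shift mm %s dist %.0f jaw now %.1f"%(d.round(1),np.linalg.norm(d),ya%180)
    if jaw_deg is not None:
        # spin about tool z (down): positive reduces yaw
        a=(ya-jaw_deg+90)%180-90
        out+=" spin %.3f (%.1f rows)"%(np.radians(a),abs(a)/7.16)
    print(out, "t",round(s["time_s"],2),"tcp",s["tcp_pos"].round(4),"F",s["contact_force"].round(1),"w",round(s["gripper_width"],4),"tilt",R[2].round(3),"q6",s["joint_positions"][5].round(2))
E
python3 - <<'E'
from h import *
go(.477,.067,.2,71.5); ci=arm.camera_info("wrist"); s=arm.state();R=Rn.from_rotvec(s["ee_rot"]).as_matrix()
print(R.round(3)); print("cam in tool",R.T@(-ci["R"].T@ci["t"]-s["tcp_pos"]), (R.T@ci["R"].T).round(3))
E
```

```text
tool shift mm [ 474.  -464.4   45.3] dist 665 jaw now 108.2 spin 0.641 (5.1 rows) t 0.15 tcp [ 0.1718 -0.5223  0.2448] F [-0.1 -0.2  0.2] w 0.0852 tilt [ 0.    -0.001 -1.   ] q6 -0.07
[[ 0.95   0.312 -0.   ]
 [ 0.312 -0.95   0.001]
 [ 0.    -0.001 -1.   ]]
cam in tool [ 0.07516553  0.00056156 -0.12809425] [[-0.001 -0.955 -0.295]
 [ 1.    -0.001  0.001]
 [-0.001 -0.295  0.955]]
```

```bash
python3 -m inch '[{"linear":[474,-464,0],"spin":0.641,"hand":100},{"linear":[474,-464,0],"spin":0.641,"hand":100},{"linear":[474,-464,0],"spin":0.641,"hand":100},{"linear":[474,-464,0],"spin":0.641,"hand":100},{"linear":[474,-464,0],"spin":0.641,"hand":100},{"linear":[474,-464,0],"spin":0.641,"hand":100},{"linear":[474,-464,0],"spin":0.641,"hand":100},{"linear":[474,-464,0],"spin":0.641,"hand":100},{"linear":[474,-464,0],"spin":0.641,"hand":100},{"linear":[474,-464,0],"spin":0.641,"hand":100},{"linear":[474,-464,0],"spin":0.641,"hand":100},{"linear":[474,-464,0],"spin":0.641,"hand":100}]'; python3 -c "
from h import *
go(.447,.067,.2,71.5)"
```

```text
time_s: 1.15
tcp_pos: [0.3981, -0.085, 0.2455]
ee_rot: [3.101, -0.506, 0.001]
contact_force: [0.1, -0.4, -0.7]
gripper_width: 0.0854
tool shift mm [  -1.9 -159.7   45.5] dist 166 jaw now 71.5 spin -0.000 (0.0 rows) t 1.15 tcp [ 0.3981 -0.085   0.2455] F [ 0.1 -0.4 -0.7] w 0.0854 tilt [ 0. -0. -1.] q6 1.59
```

```bash
python3 -m inch '[{"linear":[20,-170,45],"spin":0,"hand":60},{"linear":[20,-170,45],"spin":0,"hand":60},{"linear":[20,-170,45],"spin":0,"hand":60},{"linear":[20,-170,45],"spin":0,"hand":60},{"linear":[20,-170,45],"spin":0,"hand":60},{"linear":[20,-170,45],"spin":0,"hand":60},{"linear":[20,-170,45],"spin":0,"hand":60}]'; python3 -c "
from h import *
go(.477,.067,.2,71.5)
cv2.imwrite('pics/w1.png',arm.capture('wrist')[:,:,::-1])"
```

```text
time_s: 1.73
tcp_pos: [0.4704, 0.0676, 0.2001]
ee_rot: [3.101, -0.504, -0.001]
contact_force: [-0.4, -0.9, 0.3]
gripper_width: 0.0509
tool shift mm [ 6.5 -1.5  0.1] dist 7 jaw now 71.5 spin 0.001 (0.0 rows) t 1.73 tcp [0.4704 0.0676 0.2001] F [-0.4 -0.9  0.3] w 0.0509 tilt [-0.001  0.001 -1.   ] q6 1.96
```

View pics/w1.png

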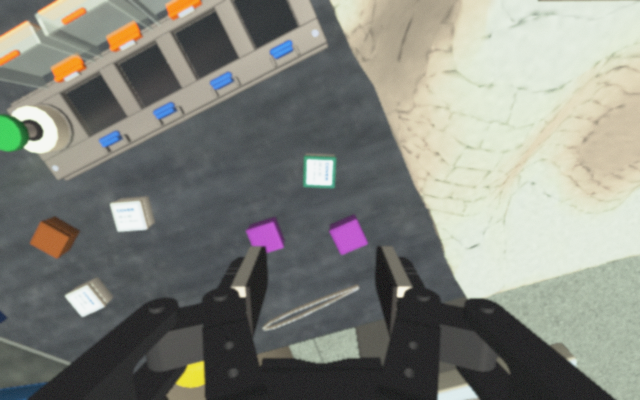

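```bash
python3 -c "
from h import *
im=cv2.imread('pics/w1.png'); crop(im,0,0,340,250,2.35,'w1a'); crop(im,285,140,355,200,10,'w1b')"
```

```text
(no output)
```

View pics/w1a.png

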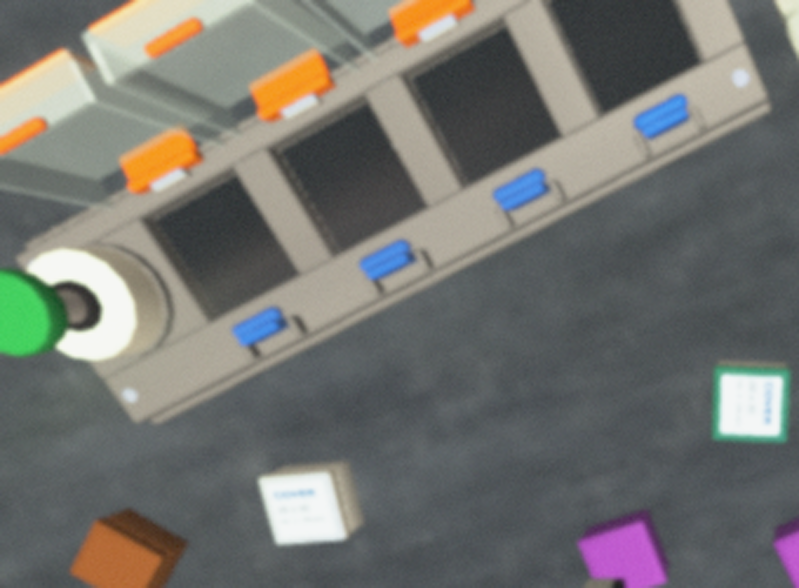

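View pics/w1b.png

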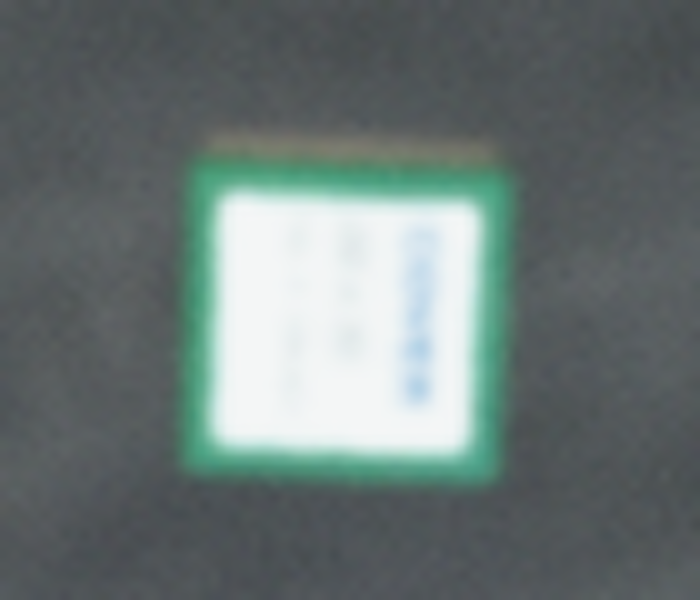

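```bash
cat > m1.py <<'E'
from h import *
ci=arm.camera_info("wrist")
def box(n,c,z=.019):
    p=np.array([ray(ci,*q,z) for q in c]); print(n,p.mean(0).round(4),[round(float(np.linalg.norm(p[i]-p[i-1])),4) for i in range(4)],[round(float(np.degrees(np.arctan2(*(p[i]-p[i-1])[1::-1]))%90),1) for i in range(4)]); return p.mean(0)
box("C",[(285+a/10-.45,140+b/10-.45) for a,b in [(192,160),(515,175),(498,482),(183,470)]])
g=lambda L:[(a/2.35-.3,b/2.35-.3) for a,b in L]
box("A",g([(258,480),(336,471),(345,542),(276,545)]))
w3=box("w3",g([(147,221),(237,175),(299,268),(209,319)]),.013)
w2=box("w2",g([(272,150),(367,102),(427,203),(335,254)]),.013)
w1=box("w1",g([(407,75),(505,27),(563,133),(463,186)]),.013)
d=w3-w1; print(np.linalg.norm(d),np.degrees(np.arctan2(d[1],d[0])), "w0 est",w1+(w1-w2))
E
python3 m1.py
```

```text
C [0.4769 0.0657 0.019 ] [0.0306, 0.0308, 0.0303, 0.0309] [68.9, 68.8, 69.1, 69.2]
A [0.4943 0.262  0.019 ] [0.0298, 0.0339, 0.0323, 0.0302] [75.6, 78.2, 69.2, 74.1]
w3 [0.6022 0.2431 0.013 ] [0.0412, 0.042, 0.0389, 0.0447] [4.7, 5.1, 8.6, 8.1]
w2 [0.609  0.1838 0.013 ] [0.0421, 0.0421, 0.04, 0.0432] [6.5, 4.8, 8.1, 7.7]
w1 [0.6157 0.1243 0.013 ] [0.0421, 0.041, 0.0402, 0.0442] [4.4, 4.2, 8.9, 6.7]
0.11950878134832743 96.48887493299442 w0 est [0.62244694 0.0648635  0.013     ]
```

```bash
python3 - <<'E'
from h import *
im=cv2.imread('pics/w1.png'); crop(im,220,230,420,330,4,'w1f')
s=arm.state();R=Rn.from_rotvec(s["ee_rot"]).as_matrix();ci=arm.camera_info("wrist")
for z in (.0,.005,.01,.014): print(z,[proj(ci,s["tcp_pos"]+R@np.array([x,y,z])).round(0) for x in(-.011,.011) for y in(-.0255,.0255)])
go(.477,.066,.06,69)
E
```

```text
0.0 [array([263., 298.]), array([376., 298.]), array([261., 254.]), array([379., 253.])]
0.005 [array([265., 291.]), array([374., 291.]), array([263., 248.]), array([377., 248.])]
0.01 [array([267., 286.]), array([373., 285.]), array([264., 244.]), array([375., 244.])]
0.014 [array([268., 281.]), array([372., 281.]), array([266., 240.]), array([374., 240.])]
tool shift mm [  6.6  -1.2 140.4] dist 141 jaw now 71.5 spin 0.043 (0.3 rows) t 1.78 tcp [0.4704 0.067  0.2005] F [0.  0.  0.5] w 0.0513 tilt [-0.  0. -1.] q6 1.96
```

View pics/w1f.png

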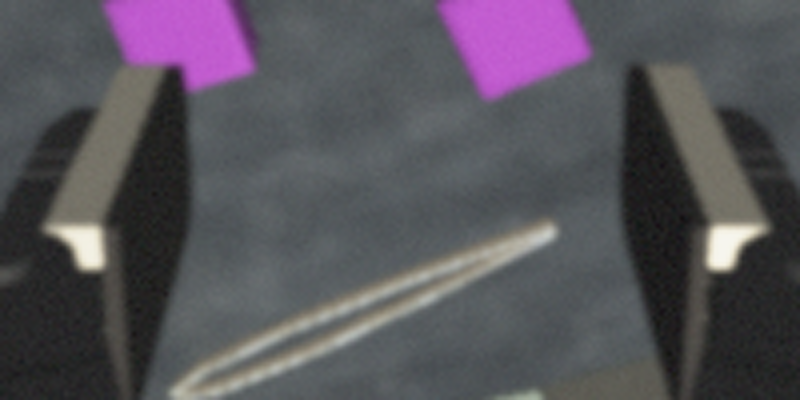

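```bash
python3 -m inch '[{"linear":[6.5,-1.2,40],"spin":0.043,"hand":60},{"linear":[6.5,-1.2,80],"spin":0.043,"hand":60},{"linear":[6.5,-1.2,120],"spin":0.043,"hand":60},{"linear":[6.5,-1.2,140],"spin":0.043,"hand":60},{"linear":[6.5,-1.2,140],"spin":0.043,"hand":60}]'; python3 -c "
from h import *
go(.477,.066,.021,69)
cv2.imwrite('pics/w2.png',arm.capture('wrist')[:,:,::-1])"
```

```text
time_s: 2.2
tcp_pos: [0.475, 0.0652, 0.0571]
ee_rot: [3.087, -0.575, -0.009]
contact_force: [0.1, 0.4, -0.8]
gripper_width: 0.0514
tool shift mm [ 1.8 -1.6 36.1] dist 36 jaw now 68.9 spin -0.002 (0.0 rows) t 2.2 tcp [0.475  0.0652 0.0571] F [ 0.1  0.4 -0.8] w 0.0514 tilt [-0.006  0.003 -1.   ] q6 2.0
```

View pics/w2.png

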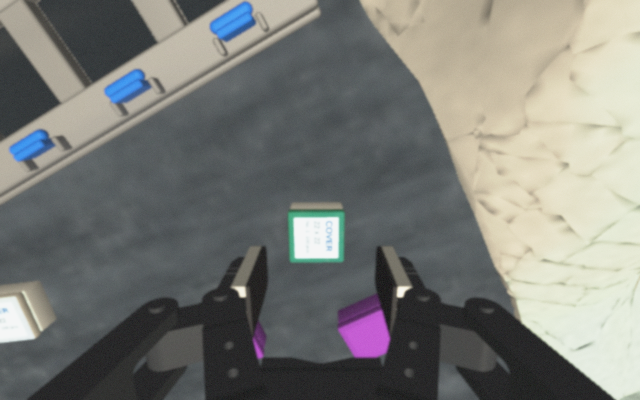

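```bash
python3 -c "
from h import *
s=arm.state();R=Rn.from_rotvec(s['ee_rot']).as_matrix();ci=arm.camera_info('wrist')
p=np.mean([ray(ci,u,v,.019) for u,v in[(289.5,210),(344,210.5),(344,261.5),(289.5,261.5)]],0);print(p,(R.T@(p-s['tcp_pos'])*1000).round(1)); go(*p[:2],.021,69)"
```

```text
[0.47792187 0.06673905 0.019     ] [ 1.1 -1.7 40.7]
tool shift mm [ 1.  -1.7 38.7] dist 39 jaw now 68.9 spin -0.001 (0.0 rows) t 2.25 tcp [0.4764 0.0655 0.0597] F [1.2 0.4 0.3] w 0.0512 tilt [-0.003  0.001 -1.   ] q6 2.0
```

```bash
python3 -m inch '[{"linear":[1,-1.5,20],"spin":0,"hand":60},{"linear":[1,-1.5,38.5],"spin":0,"hand":60},{"linear":[1,-1.5,38.5],"spin":0,"hand":60},{"linear":[1,-1.5,38.5],"spin":0,"hand":20},{"linear":[1,-1.5,38.5],"spin":0,"hand":20},{"linear":[1,-1.5,38.5],"spin":0,"hand":20},{"linear":[1,-1.5,38.5],"spin":0,"hand":20},{"linear":[1,-1.5,38.5],"spin":0,"hand":20}]' 30; python3 -c "
from h import *
go(.477,.066,.021,69)
cv2.imwrite('pics/w3.png',arm.capture('wrist')[:,:,::-1])"
```

```text
time_s: 2.92
tcp_pos: [0.4798, 0.0676, 0.0241]
ee_rot: [-3.089, 0.572, -0.005]
contact_force: [-1.2, -2.9, 9.5]
gripper_width: 0.0301
tool shift mm [-2.   2.5  3.1] dist 4 jaw now 69.0 spin 0.000 (0.0 rows) t 2.92 tcp [0.4798 0.0676 0.0241] F [-1.2 -2.9  9.5] w 0.0301 tilt [ 0.003 -0.001 -1.   ] q6 2.0
```

View pics/w3.png

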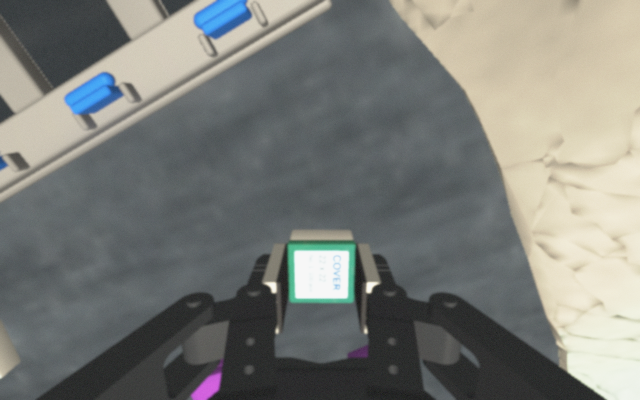

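```bash
python3 -m inch '[{"linear":[0,0,-40],"spin":0,"hand":20},{"linear":[0,0,-80],"spin":0,"hand":20},{"linear":[0,0,-100],"spin":0,"hand":20},{"linear":[0,0,-100],"spin":0,"hand":20}]'; python3 -c "
from h import *
go(.6225,.0655,.12,96.4)
go(.6225,.0655,.06,96.4)"
```

```text
time_s: 3.3
tcp_pos: [0.481, 0.0679, 0.1279]
ee_rot: [-3.087, 0.572, -0.014]
contact_force: [0.4, 0.0, 0.2]
gripper_width: 0.0304
tool shift mm [132.9 -48.4   9.2] dist 142 jaw now 69.0 spin -0.478 (3.8 rows) t 3.3 tcp [0.481  0.0679 0.1279] F [0.4 0.  0.2] w 0.0304 tilt [ 0.009 -0.004 -1.   ] q6 2.0
tool shift mm [132.4 -48.2  69.2] dist 157 jaw now 69.0 spin -0.478 (3.8 rows) t 3.3 tcp [0.481  0.0679 0.1279] F [0.4 0.  0.2] w 0.0304 tilt [ 0.009 -0.004 -1.   ] q6 2.0
```

```bash
python3 -m inch '[{"linear":[133,-48,0],"spin":-0.478,"hand":20},{"linear":[133,-48,0],"spin":-0.478,"hand":20},{"linear":[133,-48,0],"spin":-0.478,"hand":20},{"linear":[133,-48,0],"spin":-0.478,"hand":20},{"linear":[133,-48,0],"spin":-0.478,"hand":20},{"linear":[133,-48,0],"spin":-0.478,"hand":20}]'; python3 -c "
from h import *
go(.6225,.0655,.06,96.4)
cv2.imwrite('pics/w4.png',arm.capture('wrist')[:,:,::-1])
s=arm.state();R=Rn.from_rotvec(s['ee_rot']).as_matrix();ci=arm.camera_info('wrist')
print([proj(ci,s['tcp_pos']+R@np.array([x,y,.005])) for x in(-.016,.016) for y in (-.016,.016)])"
```

```text
time_s: 3.8
tcp_pos: [0.6199, 0.0649, 0.1215]
ee_rot: [-3.137, -0.173, 0.001]
contact_force: [-0.8, -0.0, -0.5]
gripper_width: 0.03
tool shift mm [ 2.7 -0.3 61.5] dist 62 jaw now 96.3 spin -0.002 (0.0 rows) t 3.8 tcp [0.6199 0.0649 0.1215] F [-0.8 -0.  -0.5] w 0.03 tilt [-0.001 -0.    -1.   ] q6 1.51
[array([285.64309272, 300.10199348]), array([353.61013698, 300.03545941]), array([283.29704861, 237.56641981]), array([355.70148936, 237.50489555])]
```

View pics/w4.png

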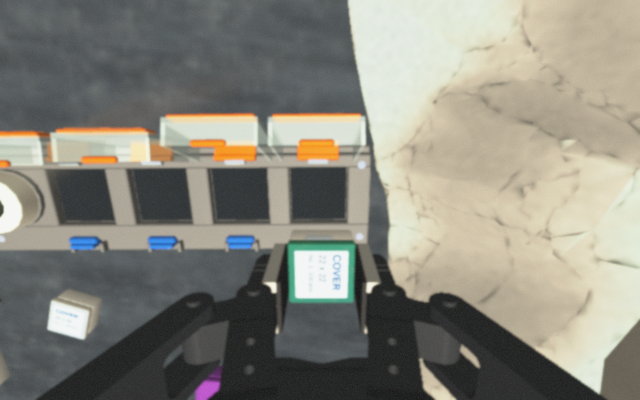

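```bash
python3 -c "
from h import *
im=cv2.imread('pics/w4.png'); crop(im,270,130,400,310,4.3,'w4a')"
```

```text
(no output)
```

View pics/w4a.png

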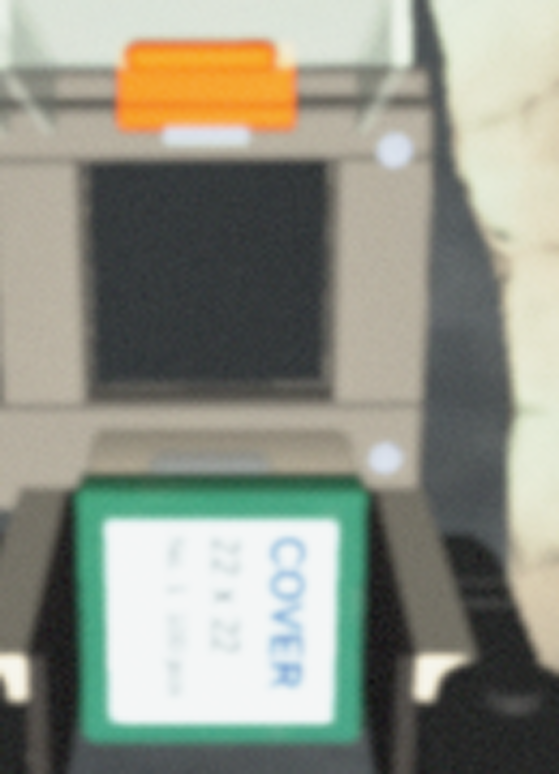

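```bash
python3 - <<'E'
from h import *
s=arm.state();R=Rn.from_rotvec(s['ee_rot']).as_matrix();ci=arm.camera_info('wrist')
f=lambda u,v,z:ray(ci,270+u/4.3-.38,130+v/4.3-.38,z)
zt=s['tcp_pos'][2]-.005
for n,c,z in(("w0",[(83,162),(335,162),(332,405),(85,405)],.013),("box",[(77,487),(368,487),(362,743),(83,743)],zt)):
    p=np.array([f(*q,z) for q in c]);print(n,p.mean(0).round(4),[np.linalg.norm(p[i]-p[i-1]).round(4) for i in range(4)],[round(float(np.degrees(np.arctan2(*(p[i]-p[i-1])[1::-1]))%90),1) for i in range(4)])
    if n=="w0": w=p.mean(0)
    else: print("shift",(R.T@(w-p.mean(0))*1000).round(1))
print(s["tcp_pos"])
E
```

```text
w0 [0.6228 0.0668 0.013 ] [np.float64(0.0446), np.float64(0.0431), np.float64(0.0446), np.float64(0.0446)] [5.0, 6.2, 6.9, 6.2]
box [0.6175 0.064  0.1167] [np.float64(0.0307), np.float64(0.0301), np.float64(0.0307), np.float64(0.0306)] [5.7, 6.2, 6.8, 6.2]
shift [  5.6  -2.2 103.7]
[0.61934351 0.06499615 0.1216774 ]
```

```bash
python3 -m inch '[{"linear":[5.5,-2,0],"spin":0,"hand":20},{"linear":[5.5,-2,30],"spin":0,"hand":20},{"linear":[5.5,-2,60],"spin":0,"hand":20},{"linear":[5.5,-2,80],"spin":0,"hand":20},{"linear":[5.5,-2,80],"spin":0,"hand":20},{"linear":[5.5,-2,80],"spin":0,"hand":20}]'; python3 -c "
from h import *
go(.6225,.0655,.03,96.4)
cv2.imwrite('pics/w5.png',arm.capture('wrist')[:,:,::-1])"
```

```text
time_s: 4.35
tcp_pos: [0.6249, 0.0679, 0.0421]
ee_rot: [-3.137, -0.174, 0.002]
contact_force: [0.1, -0.6, 0.5]
gripper_width: 0.0303
tool shift mm [-2.6  2.1 12.1] dist 13 jaw now 96.4 spin -0.001 (0.0 rows) t 4.35 tcp [0.6249 0.0679 0.0421] F [ 0.1 -0.6  0.5] w 0.0303 tilt [-0.001 -0.    -1.   ] q6 1.51
```

View pics/w5.png

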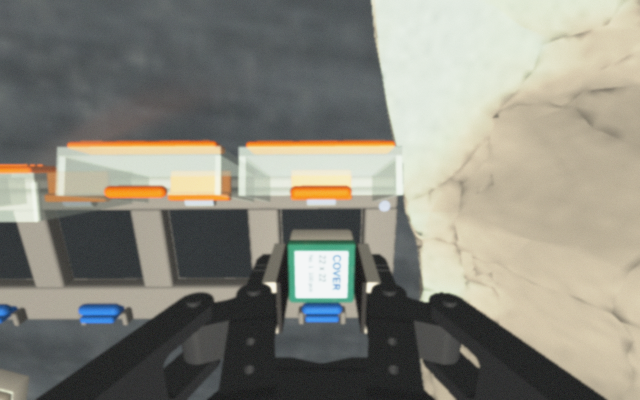

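```bash
python3 -m inch '[{"linear":[0,0,12],"spin":0,"hand":20},{"linear":[0,0,12],"spin":0,"hand":20},{"linear":[0,0,12],"spin":0,"hand":20},{"linear":[0,0,12],"spin":0,"hand":48},{"linear":[0,0,12],"spin":0,"hand":48},{"linear":[0,0,12],"spin":0,"hand":48},{"linear":[0,0,12],"spin":0,"hand":48}]'; python3 -c "
from h import *
go(.6225,.0655,.03,96.4)
cv2.imwrite('pics/w6.png',arm.capture('wrist')[:,:,::-1])"
```

```text
time_s: 4.98
tcp_pos: [0.6254, 0.0676, 0.0301]
ee_rot: [3.137, 0.175, 0.001]
contact_force: [0.4, 0.3, 0.3]
gripper_width: 0.041
tool shift mm [-3.1  1.8  0.1] dist 4 jaw now 96.4 spin 0.000 (0.0 rows) t 4.98 tcp [0.6254 0.0676 0.0301] F [0.4 0.3 0.3] w 0.041 tilt [ 0.  0. -1.] q6 1.51
```

View pics/w6.png

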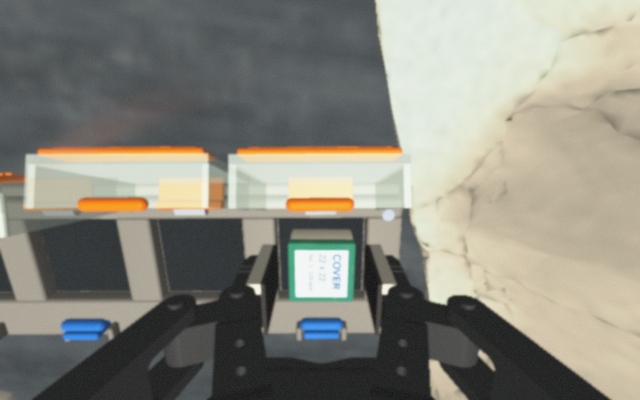

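```bash
python3 -m inch '[{"linear":[0,0,-20],"spin":0,"hand":48},{"linear":[0,0,-60],"spin":0,"hand":60},{"linear":[0,0,-100],"spin":0,"hand":60},{"linear":[0,0,-120],"spin":0,"hand":60},{"linear":[0,0,-120],"spin":0,"hand":60}]'; python3 -c "
from h import *
go(.494,.262,.15,78)
cv2.imwrite('pics/w7.png',arm.capture('wrist')[:,:,::-1])"
```

```text
time_s: 5.45
tcp_pos: [0.6272, 0.0678, 0.1557]
ee_rot: [3.137, 0.176, 0.013]
contact_force: [0.8, -0.3, 1.0]
gripper_width: 0.0511
tool shift mm [-110.7 -207.9    4.6] dist 236 jaw now 96.4 spin 0.321 (2.6 rows) t 5.45 tcp [0.6272 0.0678 0.1557] F [ 0.8 -0.3  1. ] w 0.0511 tilt [ 0.009  0.001 -1.   ] q6 1.51
```

View pics/w7.png

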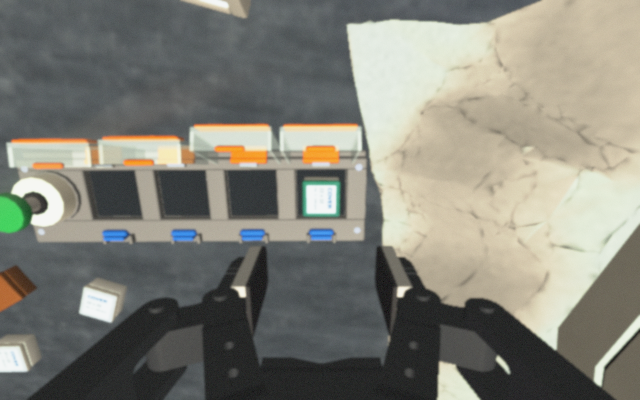

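```bash
python3 -m inch '[{"linear":[-111,-207,5],"spin":0.321,"hand":60},{"linear":[-111,-207,5],"spin":0.321,"hand":60},{"linear":[-111,-207,5],"spin":0.321,"hand":60},{"linear":[-111,-207,5],"spin":0.321,"hand":60},{"linear":[-111,-207,5],"spin":0.321,"hand":60},{"linear":[-111,-207,5],"spin":0.321,"hand":60},{"linear":[-111,-207,5],"spin":0.321,"hand":60},{"linear":[-111,-207,5],"spin":0.321,"hand":60}]'; python3 -c "
from h import *
go(.494,.262,.15,78)
cv2.imwrite('pics/w8.png',arm.capture('wrist')[:,:,::-1])"
```

```text
time_s: 6.17
tcp_pos: [0.4908, 0.2618, 0.1437]
ee_rot: [3.124, -0.324, -0.002]
contact_force: [-0.1, -0.6, -0.1]
gripper_width: 0.0513
tool shift mm [ 3.1 -0.8 -6.3] dist 7 jaw now 78.2 spin 0.003 (0.0 rows) t 6.17 tcp [0.4908 0.2618 0.1437] F [-0.1 -0.6 -0.1] w 0.0513 tilt [-0.001  0.001 -1.   ] q6 2.2
```

View pics/w8.png

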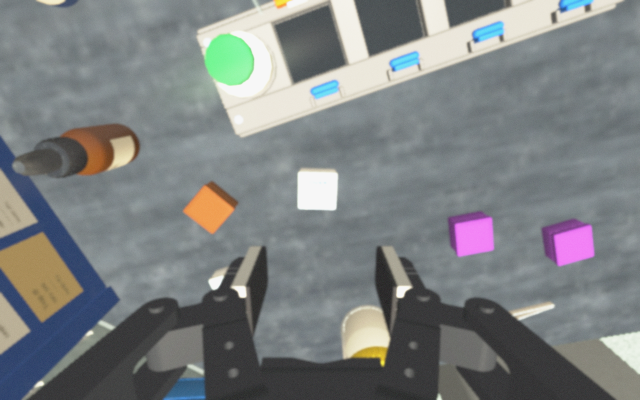

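```bash
python3 -c "
from h import *
im=cv2.imread('pics/w8.png'); crop(im,285,150,350,225,9,'w8a')"
```

```text
(no output)
```

View pics/w8a.png

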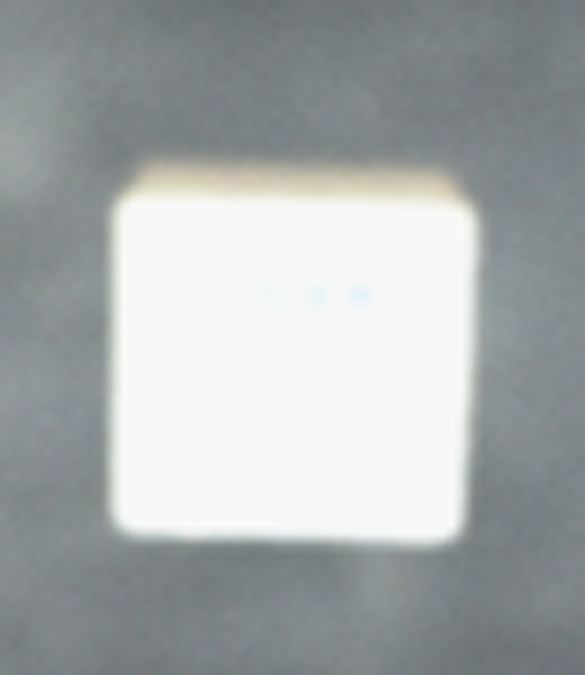

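```bash
python3 - <<'E'
from h import *
ci=arm.camera_info('wrist')
p=np.array([ray(ci,285+a/9-.44,150+b/9-.44,.019) for a,b in[(110,195),(478,200),(466,545),(112,537)]])
print(p.mean(0),[np.linalg.norm(p[i]-p[i-1]).round(4) for i in range(4)],[round(float(np.degrees(np.arctan2(*(p[i]-p[i-1])[1::-1]))%90),1) for i in range(4)])
go(*p.mean(0)[:2],.021,77.2)
E
```

```text
[0.49542661 0.26253176 0.019     ] [np.float64(0.0317), np.float64(0.0323), np.float64(0.032), np.float64(0.0322)] [77.1, 77.2, 76.9, 76.6]
tool shift mm [  3.6  -2.5 122.9] dist 123 jaw now 78.1 spin 0.015 (0.1 rows) t 6.22 tcp [0.4916 0.2609 0.1439] F [ 1.1 -0.3  0.3] w 0.0517 tilt [-0.001  0.001 -1.   ] q6 2.2
```

```bash
python3 -m inch '[{"linear":[3.5,-2.5,35],"spin":0.015,"hand":60},{"linear":[3.5,-2.5,70],"spin":0.015,"hand":60},{"linear":[3.5,-2.5,105],"spin":0.015,"hand":60},{"linear":[3.5,-2.5,122],"spin":0.015,"hand":60},{"linear":[3.5,-2.5,122],"spin":0.015,"hand":60},{"linear":[3.5,-2.5,122],"spin":0.015,"hand":60},{"linear":[3.5,-2.5,122],"spin":0.015,"hand":20},{"linear":[3.5,-2.5,122],"spin":0.015,"hand":20},{"linear":[3.5,-2.5,122],"spin":0.015,"hand":20},{"linear":[3.5,-2.5,122],"spin":0.015,"hand":20},{"linear":[3.5,-2.5,122],"spin":0.015,"hand":20}]' 30; python3 -c "
from h import *
go(.61,.185,.12,96.4)
cv2.imwrite('pics/w9.png',arm.capture('wrist')[:,:,::-1])"
```

```text
time_s: 7.13
tcp_pos: [0.4969, 0.2628, 0.0246]
ee_rot: [-3.121, 0.351, -0.005]
contact_force: [1.1, -2.4, 7.2]
gripper_width: 0.0301
tool shift mm [127.8  50.6 -95.1] dist 167 jaw now 77.2 spin -0.336 (2.7 rows) t 7.13 tcp [0.4969 0.2628 0.0246] F [ 1.1 -2.4  7.2] w 0.0301 tilt [ 0.003 -0.002 -1.   ] q6 2.22
```

View pics/w9.png

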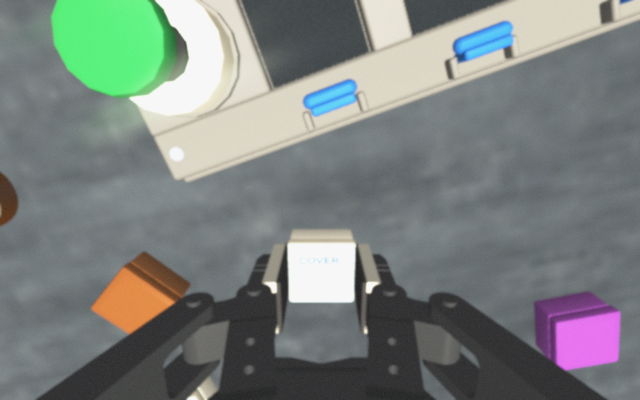

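```bash
python3 -m inch '[{"linear":[0,0,-40],"spin":0,"hand":20},{"linear":[0,0,-80],"spin":0,"hand":20},{"linear":[10,4,-100],"spin":0,"hand":20},{"linear":[129,50,-100],"spin":-0.336,"hand":20},{"linear":[129,50,-100],"spin":-0.336,"hand":20},{"linear":[129,50,-100],"spin":-0.336,"hand":20},{"linear":[129,50,-100],"spin":-0.336,"hand":20},{"linear":[129,50,-100],"spin":-0.336,"hand":20},{"linear":[129,50,-100],"spin":-0.336,"hand":20}]'; python3 -c "
from h import *
cv2.imwrite('pics/w10.png',arm.capture('wrist')[:,:,::-1])
go(.6115,.186,.042,96.4)
im=cv2.imread('pics/w10.png'); crop(im,260,130,400,310,4.2,'w10a')"
```

```text
time_s: 7.93
tcp_pos: [0.6102, 0.1853, 0.123]
ee_rot: [-3.137, -0.173, 0.0]
contact_force: [-0.3, -0.0, -0.4]
gripper_width: 0.0303
tool shift mm [ 1.7  0.  81.1] dist 81 jaw now 96.4 spin -0.000 (0.0 rows) t 7.98 tcp [0.6098 0.1858 0.1231] F [ 0.4  0.2 -0.4] w 0.0295 tilt [-0. -0. -1.] q6 1.7
```

View pics/w10a.png

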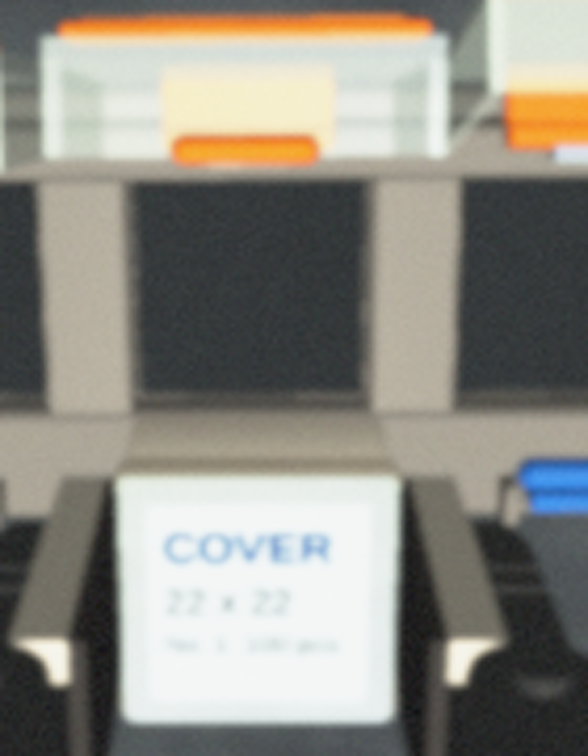

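```bash
python3 - <<'E'
from h import *
s=arm.state();R=Rn.from_rotvec(s['ee_rot']).as_matrix();ci=arm.camera_info('wrist')
f=lambda u,v,z:ray(ci,260+u/4.2-.38,130+v/4.2-.38,z)
zt=s['tcp_pos'][2]-.005
for n,c,z in(("w",[(127,180),(377,180),(374,413),(130,413)],.013),("box",[(115,473),(402,473),(396,722),(121,722)],zt)):
    p=np.array([f(*q,z) for q in c]);print(n,p.mean(0).round(4),[np.linalg.norm(p[i]-p[i-1]).round(4) for i in range(4)])
    if n=="w": w=p.mean(0)
    else: print("shift",(R.T@(w-p.mean(0))*1000).round(1))
E
```

```text
w [0.6093 0.1861 0.013 ] [np.float64(0.0444), np.float64(0.0443), np.float64(0.0444), np.float64(0.0455)]
box [0.6084 0.185  0.1181] [np.float64(0.0305), np.float64(0.0303), np.float64(0.0305), np.float64(0.0309)]
shift [  1.1  -1.  105.1]
```

```bash
python3 -m inch '[{"linear":[1.2,-1,30],"spin":0,"hand":20},{"linear":[1.2,-1,60],"spin":0,"hand":20},{"linear":[1.2,-1,80],"spin":0,"hand":20},{"linear":[1.2,-1,92],"spin":0,"hand":20},{"linear":[1.2,-1,92],"spin":0,"hand":20},{"linear":[1.2,-1,92],"spin":0,"hand":20},{"linear":[1.2,-1,92],"spin":0,"hand":48},{"linear":[1.2,-1,92],"spin":0,"hand":48},{"linear":[1.2,-1,92],"spin":0,"hand":48},{"linear":[1.2,-1,92],"spin":0,"hand":48}]'; python3 -c "
from h import *
go(.6115,.186,.03,96.4)
cv2.imwrite('pics/w11.png',arm.capture('wrist')[:,:,::-1])"
```

```text
time_s: 8.82
tcp_pos: [0.6118, 0.1865, 0.0315]
ee_rot: [-3.137, -0.175, -0.001]
contact_force: [0.6, 0.1, 0.8]
gripper_width: 0.041
tool shift mm [-0.3  0.5  1.5] dist 2 jaw now 96.4 spin 0.000 (0.0 rows) t 8.82 tcp [0.6118 0.1865 0.0315] F [0.6 0.1 0.8] w 0.041 tilt [ 0.001 -0.    -1.   ] q6 1.7
```

View pics/w11.png

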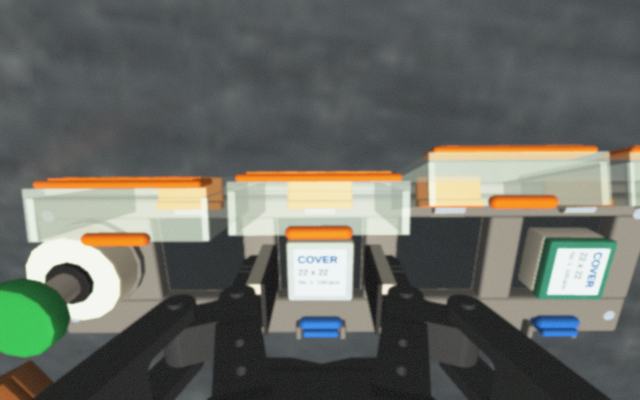

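```bash
python3 -m inch '[{"linear":[0,0,-20],"spin":0,"hand":48},{"linear":[0,0,-60],"spin":0,"hand":60},{"linear":[0,0,-100],"spin":0,"hand":60},{"linear":[0,0,-120],"spin":0,"hand":60},{"linear":[0,0,-120],"spin":0,"hand":60}]'; python3 -c "
from h import *
go(.422,.356,.15,97)
cv2.imwrite('pics/w12.png',arm.capture('wrist')[:,:,::-1])"
```

```text
time_s: 9.28
tcp_pos: [0.6134, 0.1868, 0.1569]
ee_rot: [-3.135, -0.175, -0.013]
contact_force: [0.0, 0.3, 0.2]
gripper_width: 0.0511
tool shift mm [-171.4 -189.5    5.6] dist 256 jaw now 96.4 spin -0.010 (0.1 rows) t 9.28 tcp [0.6134 0.1868 0.1569] F [0.  0.3 0.2] w 0.0511 tilt [ 0.009 -0.001 -1.   ] q6 1.7
```

View pics/w12.png

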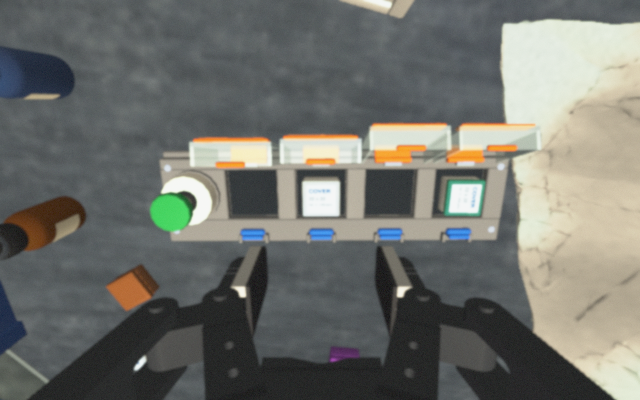

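```bash
python3 - <<'E'
from h import *
a=arm.camera_info("scene");b=arm.camera_info("top")
print("scene bottom corner z0",ray(a,241,312,0), "scene (214,195) var z",[ray(a,214,195,z).round(3) for z in(0,.1,.2,.3)])
for uv in [(228,247),(207,130),(180,237)]: print(uv,[ray(b,*uv,z).round(3) for z in(0,.1,.2,.3)])
print("blue box",ray(b,262,312,.03),ray(b,225,250,0), ray(b,270,306,0))
E
```

```text
scene bottom corner z0 [0.4216756  0.47671939 0.        ] scene (214,195) var z [array([0.73 , 0.365, 0.   ]), array([0.624, 0.403, 0.1  ]), array([0.518, 0.442, 0.2  ]), array([0.412, 0.48 , 0.3  ])]
(228, 247) [array([0.43 , 0.478, 0.   ]), array([0.426, 0.453, 0.1  ]), array([0.423, 0.427, 0.2  ]), array([0.42 , 0.402, 0.3  ])]
(207, 130) [array([0.735, 0.535, 0.   ]), array([0.698, 0.503, 0.1  ]), array([0.661, 0.472, 0.2  ]), array([0.624, 0.44 , 0.3  ])]
(180, 237) [array([0.458, 0.598, 0.   ]), array([0.452, 0.56 , 0.1  ]), array([0.445, 0.521, 0.2  ]), array([0.439, 0.482, 0.3  ])]
blue box [0.2746989  0.38953061 0.03      ] [0.42245075 0.4853862  0.        ] [0.28399168 0.37479945 0.        ]
```

```bash
python3 -c "
from h import *
im=cv2.imread('pics/top0.png'); crop(im,80,60,340,330,2.2,'top0d')"
```

```text
(no output)
```

View pics/top0d.png

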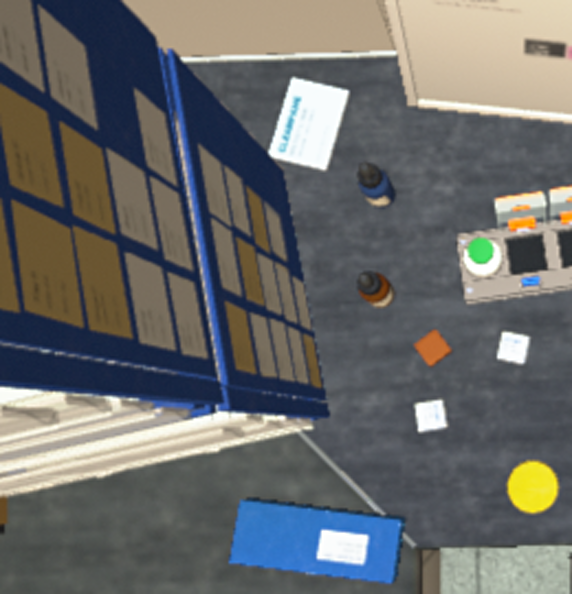

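```bash
python3 -m inch '[{"linear":[-171,-189,5],"spin":0,"hand":60},{"linear":[-171,-189,5],"spin":0,"hand":60},{"linear":[-171,-189,5],"spin":0,"hand":60},{"linear":[-171,-189,5],"spin":0,"hand":60},{"linear":[-171,-189,5],"spin":0,"hand":60},{"linear":[-171,-189,5],"spin":0,"hand":60},{"linear":[-171,-189,5],"spin":0,"hand":60},{"linear":[-171,-189,5],"spin":0,"hand":60},{"linear":[-171,-189,5],"spin":0,"hand":60}]'; python3 -c "
from h import *
cv2.imwrite('pics/w13.png',arm.capture('wrist')[:,:,::-1])
go(.422,.356,.15,97)"
```

```text
time_s: 10.08
tcp_pos: [0.4206, 0.3548, 0.1451]
ee_rot: [3.136, 0.177, -0.001]
contact_force: [-0.5, -1.2, -0.5]
gripper_width: 0.0513
tool shift mm [ 1.1 -1.5 -4.8] dist 5 jaw now 96.4 spin -0.011 (0.1 rows) t 10.13 tcp [0.4211 0.3544 0.1452] F [-0.1 -0.   0.6] w 0.0511 tilt [-0.001  0.001 -1.   ] q6 2.09
```

View pics/w13.png

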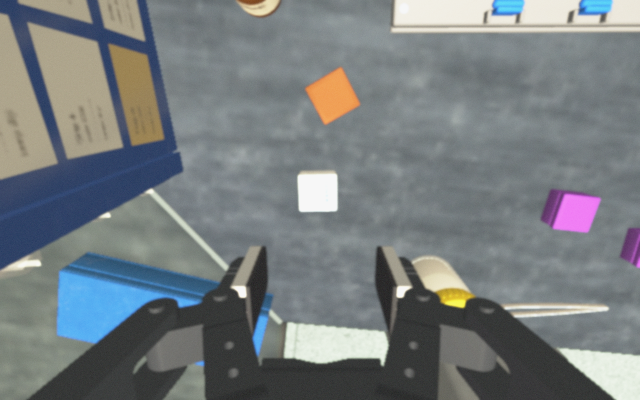

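```bash
python3 -c "
from h import *
im=cv2.imread('pics/w13.png'); crop(im,285,150,350,225,8,'w13a')"
```

```text
(no output)
```

View pics/w13a.png

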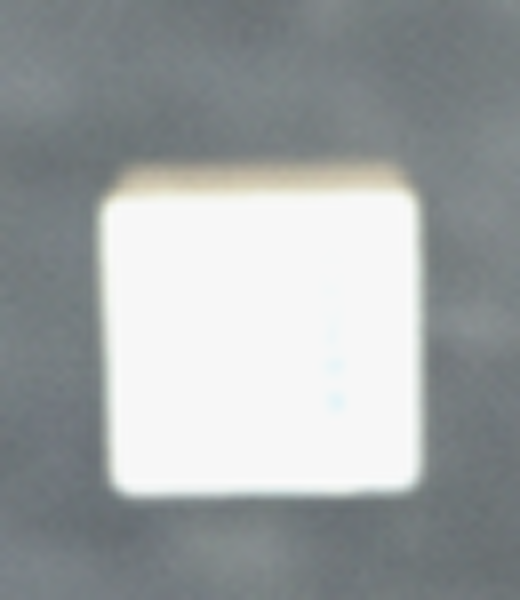

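```bash
python3 - <<'E'
from h import *
ci=arm.camera_info('wrist')
p=np.array([ray(ci,285+a/8-.44,150+b/8-.44,.019) for a,b in[(98,192),(420,187),(424,494),(111,497)]])
print(p.mean(0),[np.linalg.norm(p[i]-p[i-1]).round(4) for i in range(4)],[round(float(np.degrees(np.arctan2(*(p[i]-p[i-1])[1::-1]))%90),1) for i in range(4)])
go(*p.mean(0)[:2],.022,97.2)
E
```

```text
[0.42223473 0.3565646  0.019     ] [np.float64(0.0321), np.float64(0.032), np.float64(0.0323), np.float64(0.0322)] [7.5, 7.2, 7.9, 6.9]
tool shift mm [  1.5  -2.1 123.2] dist 123 jaw now 96.4 spin -0.014 (0.1 rows) t 10.13 tcp [0.4211 0.3544 0.1452] F [-0.1 -0.   0.6] w 0.0511 tilt [-0.001  0.001 -1.   ] q6 2.09
```

```bash
python3 -m inch '[{"linear":[1.5,-2,35],"spin":-0.014,"hand":60},{"linear":[1.5,-2,70],"spin":-0.014,"hand":60},{"linear":[1.5,-2,105],"spin":-0.014,"hand":60},{"linear":[1.5,-2,123],"spin":-0.014,"hand":60},{"linear":[1.5,-2,123],"spin":-0.014,"hand":60},{"linear":[1.5,-2,123],"spin":-0.014,"hand":60},{"linear":[1.5,-2,123],"spin":-0.014,"hand":20},{"linear":[1.5,-2,123],"spin":-0.014,"hand":20},{"linear":[1.5,-2,123],"spin":-0.014,"hand":20},{"linear":[1.5,-2,123],"spin":-0.014,"hand":20},{"linear":[1.5,-2,123],"spin":-0.014,"hand":20}]' 30; python3 -c "
from h import *
go(.618,.1267,.14,96.4)"; python3 -m inch '[{"linear":[0,0,-40],"spin":0,"hand":20},{"linear":[0,0,-80],"spin":0,"hand":20},{"linear":[0,0,-110],"spin":0,"hand":20},{"linear":[0,0,-110],"spin":0,"hand":20}]'; python3 -c "
from h import *
cv2.imwrite('pics/w14.png',arm.capture('wrist')[:,:,::-1])
go(.618,.1267,.135,96.4)"
```

```text
time_s: 11.05
tcp_pos: [0.423, 0.3576, 0.0247]
ee_rot: [-3.134, -0.197, -0.005]
contact_force: [1.2, -3.7, 7.7]
gripper_width: 0.0299
tool shift mm [ 164.9  253.4 -115.1] dist 324 jaw now 97.2 spin 0.014 (0.1 rows) t 11.05 tcp [0.423  0.3576 0.0247] F [ 1.2 -3.7  7.7] w 0.0299 tilt [ 0.003 -0.001 -1.   ] q6 2.08
time_s: 11.38
tcp_pos: [0.4239, 0.3589, 0.1401]
ee_rot: [-3.129, -0.197, -0.014]
contact_force: [0.8, -0.6, -0.0]
gripper_width: 0.0306
tool shift mm [164.4 254.2   1.9] dist 303 jaw now 97.2 spin 0.014 (0.1 rows) t 11.43 tcp [0.423  0.3582 0.1368] F [-1.   0.9 -0.2] w 0.0299 tilt [ 0.006 -0.004 -1.   ] q6 2.08
```

View pics/w14.png

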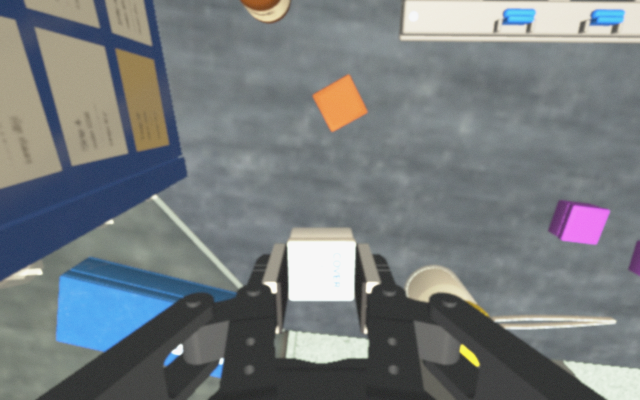

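```bash
python3 -m inch '[{"linear":[165,254,2],"spin":0.014,"hand":20},{"linear":[165,254,2],"spin":0.014,"hand":20},{"linear":[165,254,2],"spin":0.014,"hand":20},{"linear":[165,254,2],"spin":0.014,"hand":20},{"linear":[165,254,2],"spin":0.014,"hand":20},{"linear":[165,254,2],"spin":0.014,"hand":20},{"linear":[165,254,2],"spin":0.014,"hand":20},{"linear":[165,254,2],"spin":0.014,"hand":20},{"linear":[165,254,2],"spin":0.014,"hand":20},{"linear":[165,254,2],"spin":0.014,"hand":20}]'; python3 -c "
from h import *
cv2.imwrite('pics/w15.png',arm.capture('wrist')[:,:,::-1])
go(.618,.1267,.042,96.4)
im=cv2.imread('pics/w15.png'); crop(im,260,130,400,310,4.2,'w15a')"
```

```text
time_s: 12.27
tcp_pos: [0.6169, 0.1258, 0.1298]
ee_rot: [-3.137, -0.174, 0.003]
contact_force: [0.1, 0.3, 0.7]
gripper_width: 0.0299
tool shift mm [ 1.5  0.1 88.1] dist 88 jaw now 96.4 spin 0.000 (0.0 rows) t 12.32 tcp [0.6166 0.1267 0.1301] F [ 0.3 -0.2  0.1] w 0.0301 tilt [-0.001 -0.    -1.   ] q6 1.6
```

View pics/w15a.png

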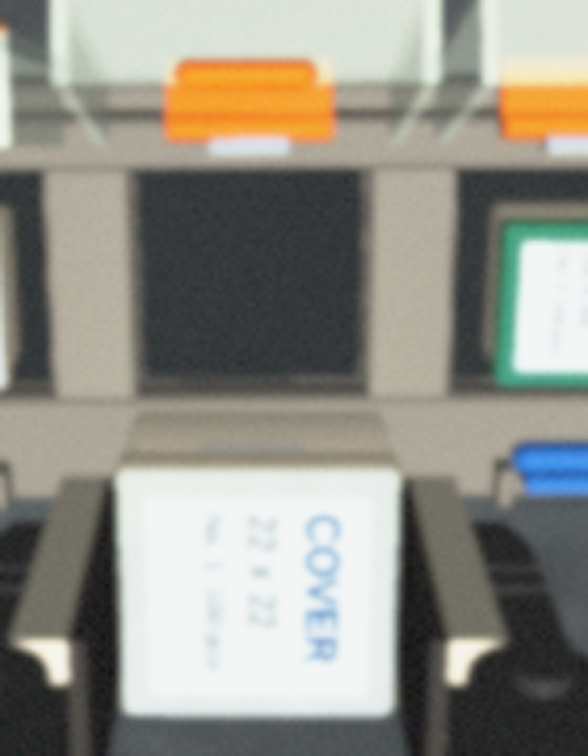

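```bash
python3 - <<'E'
from h import *
s=arm.state();R=Rn.from_rotvec(s['ee_rot']).as_matrix();ci=arm.camera_info('wrist')
f=lambda u,v,z:ray(ci,260+u/4.2-.38,130+v/4.2-.38,z)
zt=s['tcp_pos'][2]-.005
for n,c,z in(("w",[(130,170),(371,170),(368,398),(132,398)],.013),("box",[(115,467),(403,467),(398,715),(120,715)],zt)):
    p=np.array([f(*q,z) for q in c]);print(n,p.mean(0).round(4),[np.linalg.norm(p[i]-p[i-1]).round(4) for i in range(4)])
    if n=="w": w=p.mean(0)
    else: print("shift",(R.T@(w-p.mean(0))*1000).round(1))
E
```

```text
w [0.6162 0.1273 0.013 ] [np.float64(0.0445), np.float64(0.0438), np.float64(0.0445), np.float64(0.0452)]
box [0.616  0.1258 0.1251] [np.float64(0.0303), np.float64(0.0304), np.float64(0.0303), np.float64(0.0312)]
shift [  0.5  -1.4 112.1]
```

Placing: TCP to z ≈ 0.031, so 99 mm down.

```bash
python3 -m inch '[{"linear":[0.8,-1.2,35],"spin":0,"hand":20},{"linear":[0.8,-1.2,65],"spin":0,"hand":20},{"linear":[0.8,-1.2,87],"spin":0,"hand":20},{"linear":[0.8,-1.2,99],"spin":0,"hand":20},{"linear":[0.8,-1.2,99],"spin":0,"hand":20},{"linear":[0.8,-1.2,99],"spin":0,"hand":20},{"linear":[0.8,-1.2,99],"spin":0,"hand":48},{"linear":[0.8,-1.2,99],"spin":0,"hand":48},{"linear":[0.8,-1.2,99],"spin":0,"hand":48},{"linear":[0.8,-1.2,99],"spin":0,"hand":48}]'; python3 -m inch '[{"linear":[0,0,-20],"spin":0,"hand":48},{"linear":[0,0,-60],"spin":0,"hand":48},{"linear":[0,0,-100],"spin":0,"hand":48},{"linear":[0,0,-120],"spin":0,"hand":0},{"linear":[0,0,-120],"spin":0,"hand":0}]'; python3 -c "
from h import *
cv2.imwrite('pics/w16.png',arm.capture('wrist')[:,:,::-1])
cv2.imwrite('pics/t16.png',arm.capture('top')[:,:,::-1])
cv2.imwrite('pics/s16.png',arm.capture('scene')[:,:,::-1])
go(.618,.1267,.15,96.4)
im=cv2.imread('pics/s16.png'); crop(im,230,120,390,250,5,'s16a')
"
```

```text
time_s: 13.15
tcp_pos: [0.6182, 0.1274, 0.0324]
ee_rot: [-3.137, -0.176, -0.001]
contact_force: [-0.4, 1.0, 0.7]
gripper_width: 0.0412
time_s: 13.57
tcp_pos: [0.6199, 0.1275, 0.1578]
ee_rot: [-3.136, -0.175, -0.014]
contact_force: [0.5, -0.0, 0.0]
gripper_width: 0.0177
tool shift mm [0.3 0.5 1.1] dist 1 jaw now 96.4 spin 0.000 (0.0 rows) t 13.72 tcp [0.6177 0.1272 0.1511] F [ 0.4  0.  -0.9] w 0.0001 tilt [-0.001  0.    -1.   ] q6 1.6
```

View pics/w16.png

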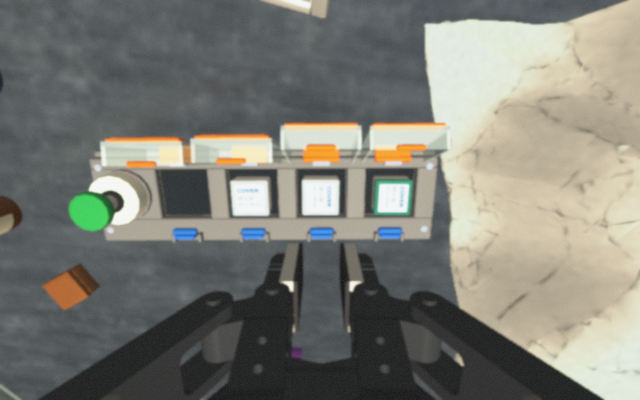

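View pics/t16.png

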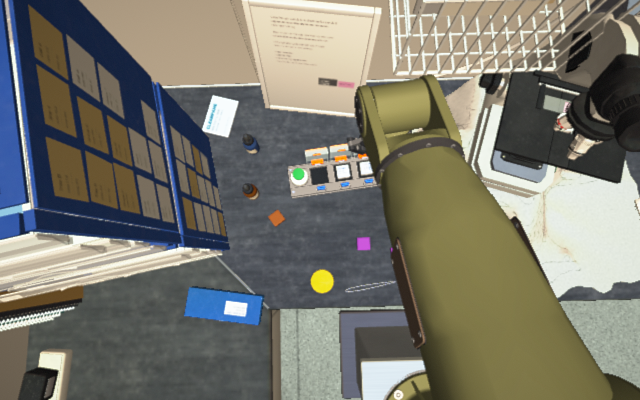

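View pics/s16a.png

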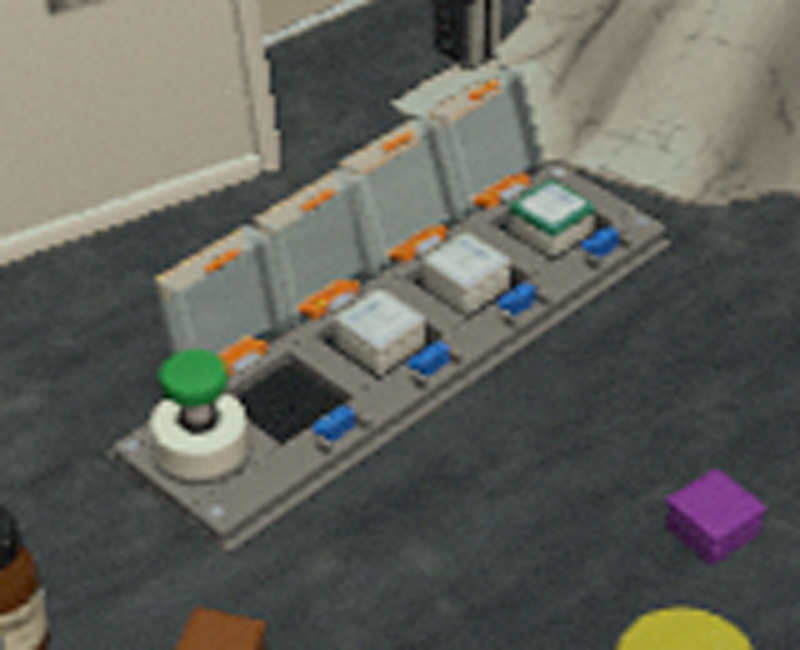

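```bash
cat >> h.py <<'E'
PHI=np.radians(6.4); CO=np.array([.611,.1715])  # carrier pose, wrist-based
# from wells: w0 (.6228,.0668) w1 (.6162,.1273) w2 (.6093,.1861)
def C2W(x,y,z):
    c,s=np.cos(PHI),np.sin(PHI); return np.array([CO[0]+c*x-s*y,CO[1]+s*x+c*y,z])
E
python3 - <<'E'
from h import *
for i,y in enumerate((-.105,-.045,.015)): print(C2W(0,y,.013).round(4))
ci=arm.camera_info("wrist"); ct=arm.camera_info("top")
for y in (-.105,-.045,.015,.075):
  for th in (1.5,1.6,1.7,1.8,1.9,2.0):
    a,o=.055,.017
    X=C2W(.028-np.cos(th)*a+np.sin(th)*o,y,.015+np.sin(th)*a+np.cos(th)*o)
    print(y,th,X.round(3),proj(ci,X).round(1),proj(ct,X).round(1))
for uv in [(265,114),(310,117),(360,120)]: print([ray(ct,*uv,z).round(3) for z in (0,.1)])
a=arm.camera_info("scene"); print("board scene",[ray(a,u,v,0).round(3) for u,v in ((230,172),(285,152))])
E
```

```text
[0.6227 0.0672 0.013 ]
[0.616  0.1268 0.013 ]
[0.6093 0.1864 0.013 ]
-0.105 1.5 [0.664 0.072 0.071] [414.  155.7] [391.2 142.6]
-0.105 1.6 [0.669 0.072 0.069] [414.  146.7] [390.7 140.6]
-0.105 1.7 [0.674 0.073 0.067] [413.8 137.9] [390.2 138.8]
-0.105 1.8 [0.679 0.074 0.065] [413.3 129.4] [389.6 137.1]
-0.105 1.9 [0.684 0.074 0.062] [412.6 121.4] [389.  135.7]
-0.105 2.0 [0.689 0.075 0.058] [411.7 114. ] [388.4 134.4]
-0.045 1.5 [0.657 0.131 0.071] [320.2 155.8] [366.4 146.1]
-0.045 1.6 [0.662 0.132 0.069] [320.2 146.8] [365.9 144.1]
-0.045 1.7 [0.668 0.133 0.067] [320.2 137.9] [365.5 142.2]
-0.045 1.8 [0.673 0.133 0.065] [320.2 129.4] [365.  140.5]
-0.045 1.9 [0.677 0.134 0.062] [320.2 121.4] [364.5 139. ]
-0.045 2.0 [0.682 0.134 0.058] [320.2 114. ] [364.1 137.8]
0.015 1.5 [0.65  0.191 0.071] [226.4 155.9] [341.5 149.5]
0.015 1.6 [0.656 0.192 0.069] [226.3 146.8] [341.1 147.5]
0.015 1.7 [0.661 0.192 0.067] [226.5 138. ] [340.7 145.6]
0.015 1.8 [0.666 0.193 0.065] [227.  129.5] [340.4 143.9]
0.015 1.9 [0.671 0.193 0.062] [227.7 121.5] [340.  142.4]
0.015 2.0 [0.675 0.194 0.058] [228.6 114.1] [339.6 141.1]
0.075 1.5 [0.643 0.251 0.071] [132.6 155.9] [316.6 153. ]
0.075 1.6 [0.649 0.251 0.069] [132.4 146.9] [316.2 151. ]
0.075 1.7 [0.654 0.252 0.067] [132.8 138. ] [315.9 149.1]
0.075 1.8 [0.659 0.252 0.065] [133.7 129.5] [315.7 147.4]
0.075 1.9 [0.664 0.253 0.062] [135.1 121.5] [315.4 145.8]
0.075 2.0 [0.669 0.253 0.058] [137.  114.1] [315.2 144.5]
[array([0.774, 0.383, 0.   ]), array([0.732, 0.368, 0.1  ])]
[array([0.762, 0.265, 0.   ]), array([0.722, 0.263, 0.1  ])]
[array([0.75 , 0.135, 0.   ]), array([0.711, 0.147, 0.1  ])]
board scene [array([0.78 , 0.292, 0.   ]), array([0.762, 0.136, 0.   ])]
```

```bash
python3 -c "
from h import *
p=C2W(.028,-.105,0);go(p[0],p[1],.15,186.4)
s=arm.state()
"
```

```text
tool shift mm [26.3 60.2  1.1] dist 66 jaw now 96.4 spin -1.571 (12.6 rows) t 13.72 tcp [0.6177 0.1272 0.1511] F [ 0.4  0.  -0.9] w 0.0001 tilt [-0.001  0.    -1.   ] q6 1.6
```

```bash
python3 -m inch '[{"linear":[26,60,0],"spin":-1.571,"hand":100},{"linear":[26,60,0],"spin":-1.571,"hand":100},{"linear":[26,60,0],"spin":-1.571,"hand":100},{"linear":[26,60,0],"spin":-1.571,"hand":100},{"linear":[26,60,0],"spin":-1.571,"hand":100},{"linear":[26,60,0],"spin":-1.571,"hand":100},{"linear":[26,60,0],"spin":-1.571,"hand":100},{"linear":[26,60,0],"spin":-1.571,"hand":100},{"linear":[26,60,0],"spin":-1.571,"hand":100},{"linear":[26,60,0],"spin":-1.571,"hand":100},{"linear":[26,60,0],"spin":-1.571,"hand":100},{"linear":[26,60,0],"spin":-1.571,"hand":100}]'; python3 -m inch '[{"linear":[0,0,0],"spin":-0.075,"hand":100},{"linear":[0,0,0],"spin":-0.075,"hand":100}]'; python3 -c "
from h import *
p=C2W(.028,-.105,0);go(p[0],p[1],.044,6.4)
cv2.imwrite('pics/w17.png',arm.capture('wrist')[:,:,::-1])"
```

```text
time_s: 14.72
tcp_pos: [0.65, 0.0705, 0.1498]
ee_rot: [-2.168, -2.27, 0.003]
contact_force: [-0.9, 0.8, -0.1]
gripper_width: 0.0853
time_s: 14.88
tcp_pos: [0.65, 0.0705, 0.15]
ee_rot: [-2.085, -2.347, 0.003]
contact_force: [0.3, 0.0, -0.5]
gripper_width: 0.0854
tool shift mm [ -0.3   0.8 106. ] dist 106 jaw now 6.8 spin 0.007 (0.1 rows) t 14.88 tcp [0.65   0.0705 0.15  ] F [ 0.3  0.  -0.5] w 0.0854 tilt [ 0.    -0.003 -1.   ] q6 -0.07
```

View pics/w17.png

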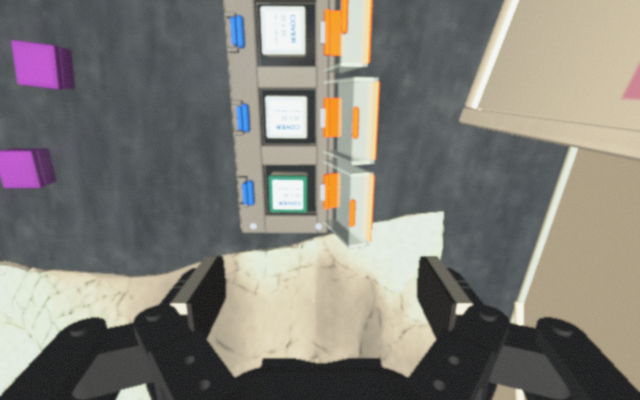

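```bash
python3 -m inch '[{"linear":[0,1,30],"spin":0,"hand":100},{"linear":[0,1,60],"spin":0,"hand":100},{"linear":[0,1,80],"spin":0,"hand":100},{"linear":[0,1,93],"spin":0,"hand":100},{"linear":[0,1,106],"spin":0,"hand":100},{"linear":[0,1,106],"spin":0,"hand":100}]'; python3 -c "
from h import *
p=C2W(-.042,-.105,0);go(p[0],p[1],.044,6.4)
cv2.imwrite('pics/w18.png',arm.capture('wrist')[:,:,::-1])"
```

```text
time_s: 15.43
tcp_pos: [0.6506, 0.0706, 0.0432]
ee_rot: [-2.09, -2.342, 0.004]
contact_force: [-0.7, -0.3, -1.1]
gripper_width: 0.0851
tool shift mm [ -0.2 -70.1  -0.6] dist 70 jaw now 6.5 spin 0.002 (0.0 rows) t 15.43 tcp [0.6506 0.0706 0.0432] F [-0.7 -0.3 -1.1] w 0.0851 tilt [ 0.    -0.004 -1.   ] q6 -0.06
```

View pics/w18.png

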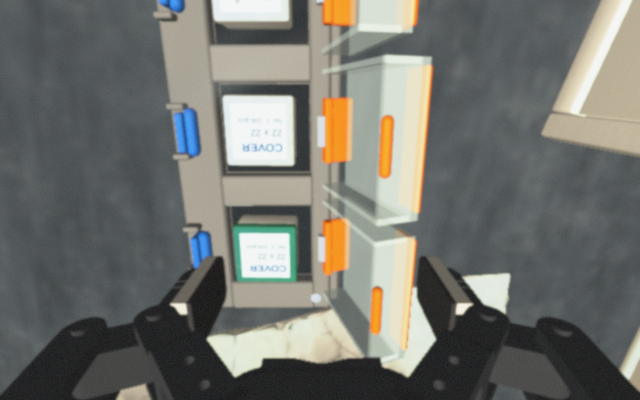

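```bash
python3 -m inch '[{"linear":[0,-8,0],"spin":0,"hand":100},{"linear":[0,-16,0],"spin":0,"hand":100},{"linear":[0,-24,0],"spin":0,"hand":100},{"linear":[0,-32,0],"spin":0,"hand":100},{"linear":[0,-40,0],"spin":0,"hand":100},{"linear":[0,-47,0],"spin":0,"hand":100},{"linear":[0,-54,0],"spin":0,"hand":100},{"linear":[0,-61,0],"spin":0,"hand":100},{"linear":[0,-68,0],"spin":0,"hand":100},{"linear":[0,-68,0],"spin":0,"hand":100}]'; python3 -c "
from h import *
p=C2W(-.042,-.105,0);go(p[0],p[1],.044,6.4)
cv2.imwrite('pics/w19.png',arm.capture('wrist')[:,:,::-1])"
```

```text
time_s: 16.32
tcp_pos: [0.5828, 0.0628, 0.0457]
ee_rot: [-2.09, -2.344, 0.001]
contact_force: [0.4, 0.8, 0.7]
gripper_width: 0.0854
tool shift mm [-0.1 -1.8  1.7] dist 3 jaw now 6.6 spin 0.003 (0.0 rows) t 16.32 tcp [0.5828 0.0628 0.0457] F [0.4 0.8 0.7] w 0.0854 tilt [ 0.    -0.001 -1.   ] q6 -0.07
```

View pics/w19.png

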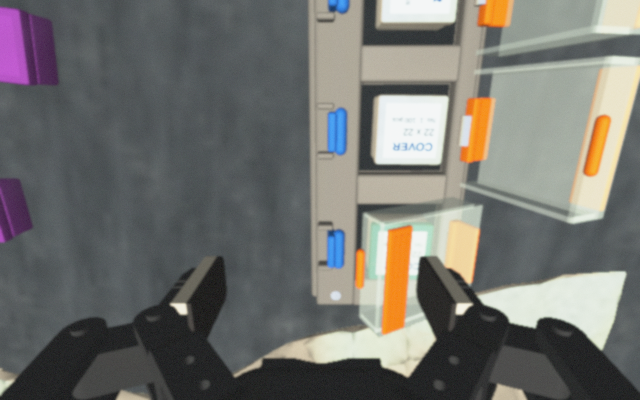

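```bash
python3 -m inch '[{"linear":[0,0,-35],"spin":0,"hand":100},{"linear":[0,0,-60],"spin":0,"hand":0},{"linear":[0,20,-60],"spin":0,"hand":0},{"linear":[0,20,-60],"spin":0,"hand":0},{"linear":[0,20,-60],"spin":0,"hand":0},{"linear":[0,20,-60],"spin":0,"hand":0},{"linear":[0,20,-60],"spin":0,"hand":0},{"linear":[0,20,-60],"spin":0,"hand":0},{"linear":[0,20,-60],"spin":0,"hand":0}]'; python3 -c "
from h import *
cv2.imwrite('pics/w20.png',arm.capture('wrist')[:,:,::-1])
p=C2W(-.02,-.105,0);go(p[0],p[1],.046,6.4)"
```

```text
time_s: 17.12
tcp_pos: [0.6036, 0.0651, 0.1055]
ee_rot: [-2.09, -2.345, 0.001]
contact_force: [-0.6, -0.3, -0.6]
gripper_width: -0.0004
tool shift mm [-0.1 -0.8 59.6] dist 60 jaw now 6.6 spin 0.003 (0.0 rows) t 17.17 tcp [0.6037 0.0652 0.1056] F [ 0.1 -0.1 -0. ] w -0.0 tilt [ 0. -0. -1.] q6 -0.07
```

View pics/w20.png

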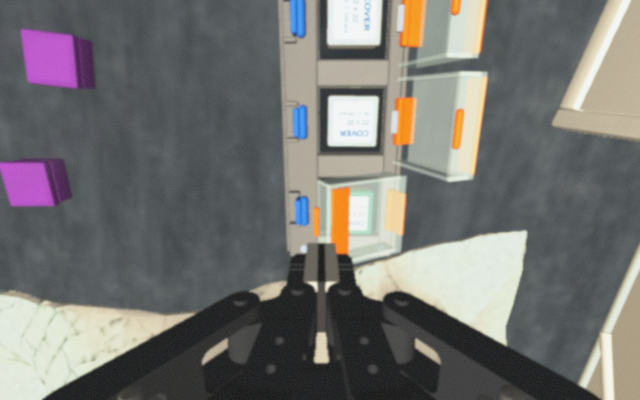

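```bash
python3 -m inch '[{"linear":[0,-1,25],"spin":0,"hand":0},{"linear":[0,-1,40],"spin":0,"hand":0},{"linear":[0,-1,50],"spin":0,"hand":0},{"linear":[0,-1,56],"spin":0,"hand":0},{"linear":[0,-1,60],"spin":0,"hand":0},{"linear":[0,-1,62],"spin":0,"hand":0},{"linear":[0,-1,62],"spin":0,"hand":0},{"linear":[0,-1,62],"spin":0,"hand":0}]'; python3 -c "
from h import *
cv2.imwrite('pics/w21.png',arm.capture('wrist')[:,:,::-1])
p=C2W(-.02,-.105,0);go(p[0],p[1],.042,6.4)"
```

```text
time_s: 17.83
tcp_pos: [0.5936, 0.0641, 0.0431]
ee_rot: [-2.078, -2.332, 0.031]
contact_force: [-83.0, -11.2, 56.4]
gripper_width: 0.0001
tool shift mm [-0.2  9.3  0.9] dist 9 jaw now 6.6 spin 0.004 (0.0 rows) t 17.88 tcp [0.5936 0.0641 0.0431] F [-83.2 -11.9  55.7] w -0.0003 tilt [ 0.001 -0.027 -1.   ] q6 -0.07
```

View pics/w21.png

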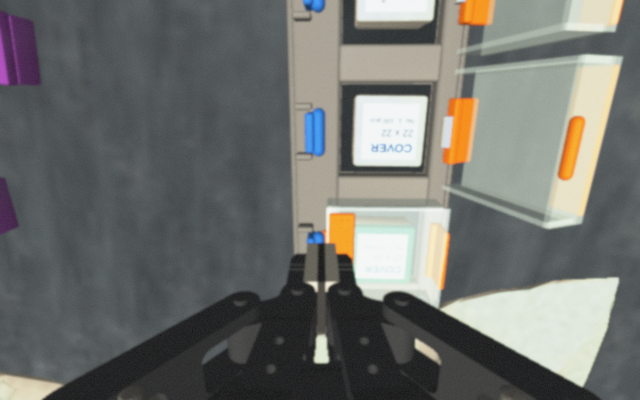

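```bash
python3 -m inch '[{"linear":[0,-9,-10],"spin":0,"hand":0},{"linear":[0,-9,-40],"spin":0,"hand":0},{"linear":[0,-9,-60],"spin":0,"hand":0},{"linear":[0,-9,-60],"spin":0,"hand":0}]'; python3 -c "
from h import *
cv2.imwrite('pics/w22.png',arm.capture('wrist')[:,:,::-1])
cv2.imwrite('pics/s22.png',arm.capture('scene')[:,:,::-1])
im=cv2.imread('pics/s22.png'); crop(im,230,120,390,250,5,'s22a')
p=C2W(-.02,-.105,0);go(p[0],p[1],.1,6.4)"
```

```text
time_s: 18.22
tcp_pos: [0.5956, 0.0641, 0.1083]
ee_rot: [2.087, 2.342, 0.007]
contact_force: [0.9, -0.7, 0.7]
gripper_width: 0.0002
tool shift mm [-0.1  8.8  4.4] dist 10 jaw now 6.6 spin 0.003 (0.0 rows) t 18.32 tcp [0.5941 0.064  0.1043] F [ 0.7 -0.2 -0.5] w -0.0001 tilt [-0.     0.001 -1.   ] q6 -0.07
```

View pics/w22.png

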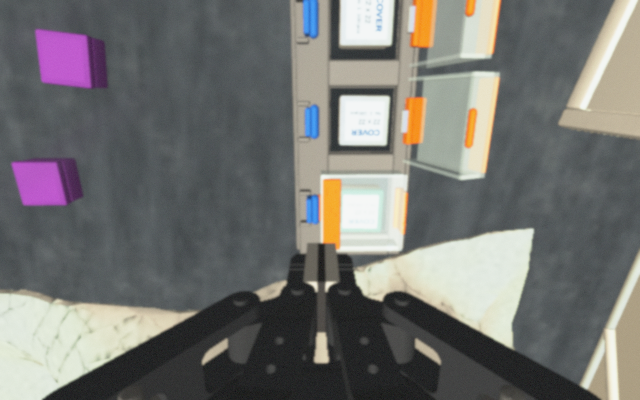

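View pics/s22a.png

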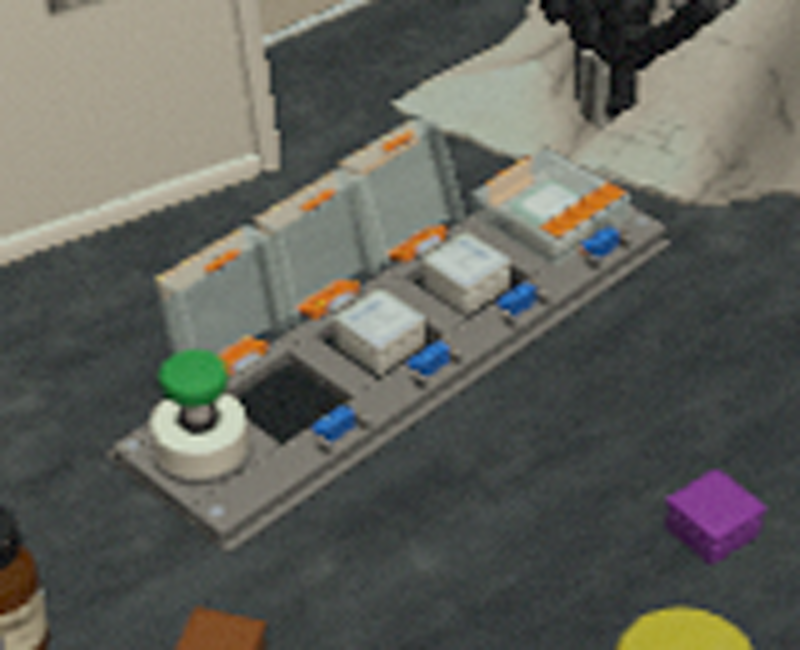

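```bash
python3 -m inch '[{"linear":[0,11,0],"spin":0,"hand":0},{"linear":[0,11,30],"spin":0,"hand":0},{"linear":[0,11,50],"spin":0,"hand":0},{"linear":[0,11,54],"spin":0,"hand":0},{"linear":[0,11,54],"spin":0,"hand":0}]'; python3 -c "
from h import *
p=C2W(-.018,-.105,0);go(p[0],p[1],.046,6.4)"
```

```text
time_s: 18.73
tcp_pos: [0.6038, 0.0652, 0.0477]
ee_rot: [-2.089, -2.343, 0.004]
contact_force: [-0.3, 0.0, 0.5]
gripper_width: -0.0001
tool shift mm [-0.2  1.   1.7] dist 2 jaw now 6.6 spin 0.003 (0.0 rows) t 18.73 tcp [0.6038 0.0652 0.0477] F [-0.3  0.   0.5] w -0.0001 tilt [ 0.    -0.004 -1.   ] q6 -0.07
```

```bash
python3 -m inch '[{"linear":[0,0,2],"spin":0,"hand":0},{"linear":[0,0,4],"spin":0,"hand":0},{"linear":[0,0,4],"spin":0,"hand":0},{"linear":[0,0,4],"spin":0,"hand":0}]'; python3 -c "
from h import *
go(.6,.06,.046,6.4)"
```

```text
time_s: 19.07
tcp_pos: [0.6049, 0.0653, 0.0463]
ee_rot: [2.09, 2.345, 0.0]
contact_force: [-2.4, -0.1, 5.7]
gripper_width: -0.0002
tool shift mm [-4.7 -5.4  0.3] dist 7 jaw now 6.6 spin 0.003 (0.0 rows) t 19.07 tcp [0.6049 0.0653 0.0463] F [-2.4 -0.1  5.7] w -0.0002 tilt [ 0.  0. -1.] q6 -0.07
```

```bash
python3 -m inch '[{"linear":[0,0,2],"spin":0,"hand":0},{"linear":[0,0,3],"spin":0,"hand":0},{"linear":[0,0,3],"spin":0,"hand":0}]';  python3 -m inch '[{"linear":[0,0,-30],"spin":0,"hand":0},{"linear":[0,0,-60],"spin":0,"hand":0},{"linear":[0,0,-105],"spin":0,"hand":100},{"linear":[0,0,-105],"spin":0,"hand":100}]'; python3 -c "
from h import *
cv2.imwrite('pics/w23.png',arm.capture('wrist')[:,:,::-1])
p=C2W(.028,-.045,0);go(p[0],p[1],.12,6.4)
p=C2W(.028,-.045,0);go(p[0],p[1],.044,6.4)"
```

```text
time_s: 19.32
tcp_pos: [0.6051, 0.0653, 0.0459]
ee_rot: [2.09, 2.345, 0.001]
contact_force: [-16.9, -1.5, 34.0]
gripper_width: 0.0004
time_s: 19.65
tcp_pos: [0.6072, 0.0655, 0.1553]
ee_rot: [2.086, 2.34, 0.011]
contact_force: [1.0, 0.8, 1.3]
gripper_width: 0.0237
tool shift mm [59.8 44.1 33.1] dist 81 jaw now 6.6 spin 0.003 (0.0 rows) t 19.7 tcp [0.6066 0.0654 0.1528] F [ 0.  -0.1  0. ] w 0.0304 tilt [-0.001  0.008 -1.   ] q6 -0.07
tool shift mm [ 59.9  43.5 109.1] dist 132 jaw now 6.6 spin 0.003 (0.0 rows) t 19.7 tcp [0.6066 0.0654 0.1528] F [ 0.  -0.1  0. ] w 0.0304 tilt [-0.001  0.008 -1.   ] q6 -0.07
```

View pics/w23.png

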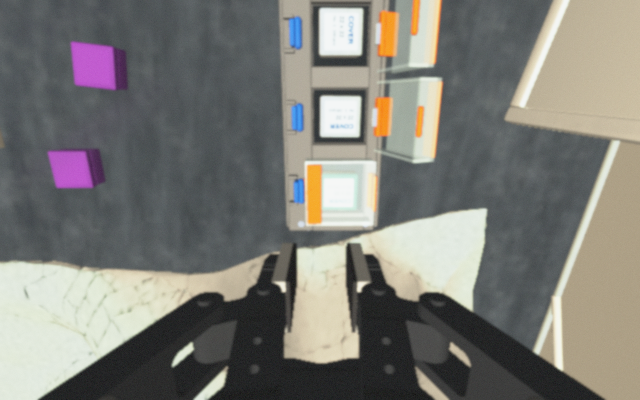

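```bash
python3 -m inch '[{"linear":[60,44,0],"spin":0,"hand":100},{"linear":[60,44,0],"spin":0,"hand":100},{"linear":[60,44,0],"spin":0,"hand":100},{"linear":[60,44,0],"spin":0,"hand":100},{"linear":[60,44,0],"spin":0,"hand":100},{"linear":[60,44,40],"spin":0,"hand":100},{"linear":[60,44,40],"spin":0,"hand":100}]'; python3 -c "
from h import *
cv2.imwrite('pics/w24.png',arm.capture('wrist')[:,:,::-1])
p=C2W(.028,-.045,0);go(p[0],p[1],.044,6.4)"
```

```text
time_s: 20.28
tcp_pos: [0.639, 0.1285, 0.1019]
ee_rot: [-2.088, -2.34, 0.01]
contact_force: [-1.2, -0.4, -2.3]
gripper_width: 0.0855
tool shift mm [ 0.8  4.6 60.7] dist 61 jaw now 6.5 spin 0.002 (0.0 rows) t 20.33 tcp [0.6398 0.1287 0.1047] F [0.3 0.2 1.1] w 0.0857 tilt [-0.    -0.007 -1.   ] q6 0.03
```

View pics/w24.png

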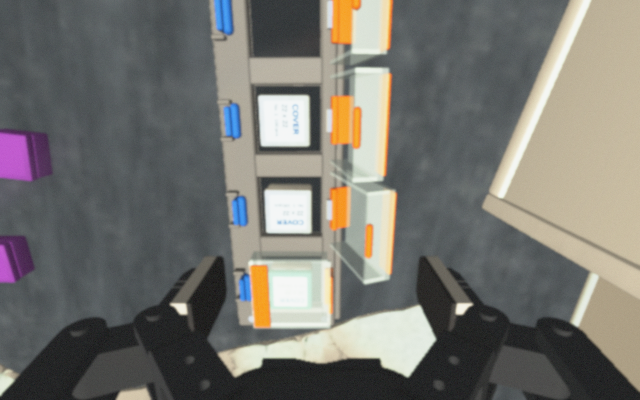

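```bash
python3 -m inch '[{"linear":[0.8,4.5,0],"spin":0,"hand":100},{"linear":[0.8,4.5,30],"spin":0,"hand":100},{"linear":[0.8,4.5,50],"spin":0,"hand":100},{"linear":[0.8,4.5,60],"spin":0,"hand":100},{"linear":[0.8,4.5,60],"spin":0,"hand":100}]'; python3 -c "
from h import *
go(.6,.06,.046,6.4)"; python3 -m inch '[{"linear":[0,-8,0],"spin":0,"hand":100},{"linear":[0,-16,0],"spin":0,"hand":100},{"linear":[0,-24,0],"spin":0,"hand":100},{"linear":[0,-32,0],"spin":0,"hand":100},{"linear":[0,-40,0],"spin":0,"hand":100},{"linear":[0,-47,0],"spin":0,"hand":100},{"linear":[0,-54,0],"spin":0,"hand":100},{"linear":[0,-61,0],"spin":0,"hand":100},{"linear":[0,-68,0],"spin":0,"hand":100},{"linear":[0,-69,3],"spin":0,"hand":100},{"linear":[0,-70,6],"spin":0,"hand":100},{"linear":[0,-71,9],"spin":0,"hand":100}]'; python3 -c "
from h import *
p=C2W(-.042,-.045,0);go(p[0],p[1],.044,6.4)
cv2.imwrite('pics/w25.png',arm.capture('wrist')[:,:,::-1])"
```

```text
time_s: 20.75
tcp_pos: [0.6458, 0.1309, 0.0471]
ee_rot: [-2.09, -2.344, 0.002]
contact_force: [-0.6, -0.4, 0.5]
gripper_width: 0.0855
tool shift mm [-65.2 -53.6   1.2] dist 84 jaw now 6.6 spin 0.003 (0.0 rows) t 20.75 tcp [0.6458 0.1309 0.0471] F [-0.6 -0.4  0.5] w 0.0855 tilt [-0.    -0.002 -1.   ] q6 0.03
time_s: 21.75
tcp_pos: [0.5755, 0.1231, 0.0385]
ee_rot: [-2.09, -2.345, 0.0]
contact_force: [-0.3, 0.3, 2.3]
gripper_width: 0.0854
tool shift mm [-0.9 -1.3 -5.5] dist 6 jaw now 6.6 spin 0.003 (0.0 rows) t 21.75 tcp [0.5755 0.1231 0.0385] F [-0.3  0.3  2.3] w 0.0854 tilt [ 0. -0. -1.] q6 0.03
```

View pics/w25.png

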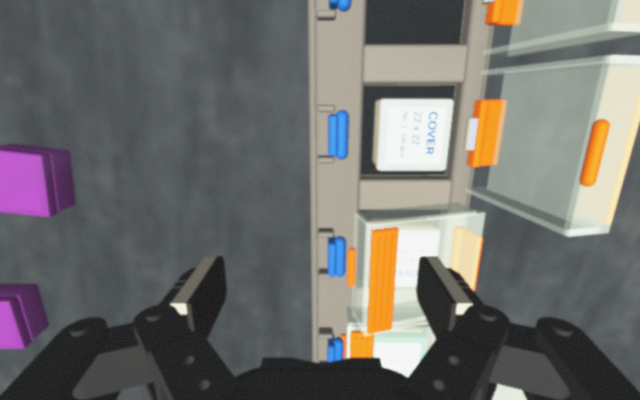

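```bash
python3 -m inch '[{"linear":[0,-2,2],"spin":0,"hand":100},{"linear":[0,-3,4],"spin":0,"hand":100},{"linear":[0,-3,4],"spin":0,"hand":100}]'; python3 -m inch '[{"linear":[0,0,-35],"spin":0,"hand":100},{"linear":[0,0,-60],"spin":0,"hand":0},{"linear":[0,31,-60],"spin":0,"hand":0},{"linear":[0,31,-60],"spin":0,"hand":0},{"linear":[0,31,-60],"spin":0,"hand":0},{"linear":[0,31,-60],"spin":0,"hand":0},{"linear":[0,31,-60],"spin":0,"hand":0},{"linear":[0,31,-60],"spin":0,"hand":0},{"linear":[0,31,-60],"spin":0,"hand":0}]'; python3 -c "
from h import *
p=C2W(-.016,-.045,0);go(p[0],p[1],.046,6.4)
cv2.imwrite('pics/w26.png',arm.capture('wrist')[:,:,::-1])
cv2.imwrite('pics/s26.png',arm.capture('scene')[:,:,::-1])
im=cv2.imread('pics/s26.png'); crop(im,230,120,390,250,5,'s26a')"
```

```text
time_s: 22.05
tcp_pos: [0.5726, 0.1228, 0.0346]
ee_rot: [2.09, 2.345, 0.0]
contact_force: [-0.2, -0.1, 1.2]
gripper_width: 0.0855
time_s: 22.8
tcp_pos: [0.603, 0.1263, 0.0946]
ee_rot: [-2.09, -2.345, 0.001]
contact_force: [0.4, 0.6, 1.2]
gripper_width: -0.0001
tool shift mm [-1.  -3.  48.6] dist 49 jaw now 6.6 spin 0.003 (0.0 rows) t 22.8 tcp [0.603  0.1263 0.0946] F [0.4 0.6 1.2] w -0.0001 tilt [-0.    -0.001 -1.   ] q6 0.03
```

View pics/w26.png

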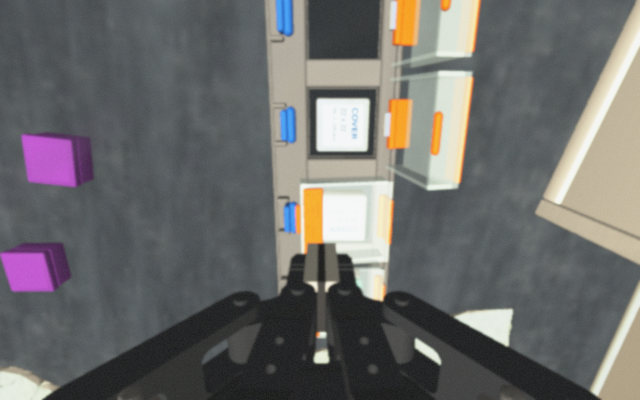

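View pics/s26a.png

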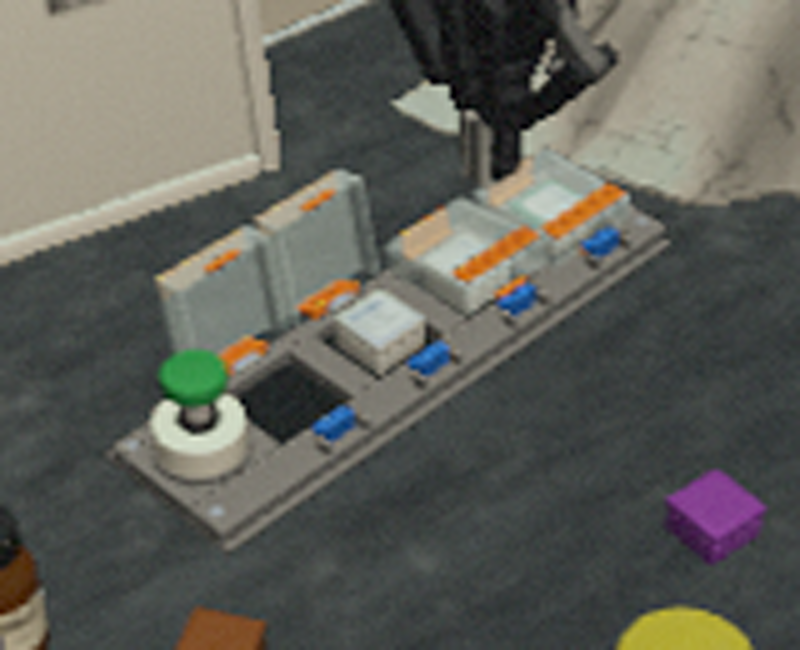

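```bash
python3 -m inch '[{"linear":[0,-3,20],"spin":0,"hand":0},{"linear":[0,-3,32],"spin":0,"hand":0},{"linear":[0,-3.5,38],"spin":0,"hand":0},{"linear":[0,-4,42],"spin":0,"hand":0},{"linear":[0,-4,44],"spin":0,"hand":0},{"linear":[0,-4.5,46],"spin":0,"hand":0},{"linear":[0,-4.5,47],"spin":0,"hand":0}]'; python3 -c "
from h import *
p=C2W(-.018,-.045,0);go(p[0],p[1],.046,6.4)"
```

```text
time_s: 23.48
tcp_pos: [0.5991, 0.1259, 0.0483]
ee_rot: [2.09, 2.345, 0.001]
contact_force: [-0.2, -0.9, 0.4]
gripper_width: 0.0003
tool shift mm [-1.  -1.1  2.3] dist 3 jaw now 6.6 spin 0.003 (0.0 rows) t 23.48 tcp [0.5991 0.1259 0.0483] F [-0.2 -0.9  0.4] w 0.0003 tilt [ 0.     0.001 -1.   ] q6 0.03
```

```bash
python3 -m inch '[{"linear":[0,0,1.5],"spin":0,"hand":0},{"linear":[0,0,3],"spin":0,"hand":0},{"linear":[0,0,3.5],"spin":0,"hand":0},{"linear":[0,0,3.5],"spin":0,"hand":0}]'; python3 -c "
from h import *
p=C2W(-.018,-.045,0);go(p[0],p[1],.046,6.4)
cv2.imwrite('pics/w27.png',arm.capture('wrist')[:,:,::-1])"
```

```text
time_s: 23.82
tcp_pos: [0.5993, 0.1259, 0.0461]
ee_rot: [2.09, 2.345, 0.001]
contact_force: [-8.0, -1.1, 17.7]
gripper_width: 0.0002
tool shift mm [-1.  -1.3  0.1] dist 2 jaw now 6.6 spin 0.003 (0.0 rows) t 23.82 tcp [0.5993 0.1259 0.0461] F [-8.  -1.1 17.7] w 0.0002 tilt [ 0.     0.001 -1.   ] q6 0.03
```

View pics/w27.png

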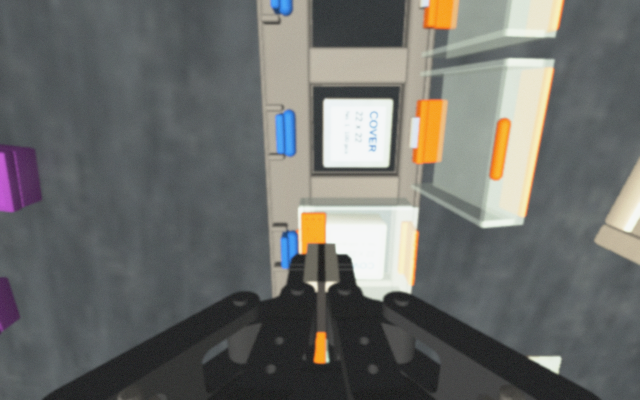

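```bash
python3 -m inch '[{"linear":[0,0,-30],"spin":0,"hand":0},{"linear":[0,0,-60],"spin":0,"hand":0},{"linear":[0,0,-80],"spin":0,"hand":100},{"linear":[20,15,-80],"spin":0,"hand":100},{"linear":[40,30,-80],"spin":0,"hand":100},{"linear":[60,45,-80],"spin":0,"hand":100},{"linear":[60,45,-80],"spin":0,"hand":100},{"linear":[60,45,-80],"spin":0,"hand":100},{"linear":[60,45,-80],"spin":0,"hand":100}]'; python3 -c "
from h import *
cv2.imwrite('pics/w28.png',arm.capture('wrist')[:,:,::-1])
p=C2W(.028,.015,0);go(p[0],p[1],.046,6.4)"
```

```text
time_s: 24.62
tcp_pos: [0.6365, 0.1902, 0.1239]
ee_rot: [-2.09, -2.345, 0.001]
contact_force: [-0.9, -0.4, -0.7]
gripper_width: 0.0829
tool shift mm [-0.4  0.6 78.2] dist 78 jaw now 6.5 spin 0.003 (0.0 rows) t 24.67 tcp [0.6365 0.1899 0.1242] F [-0.1 -0.   0.3] w 0.0853 tilt [-0. -0. -1.] q6 0.12
```

View pics/w28.png

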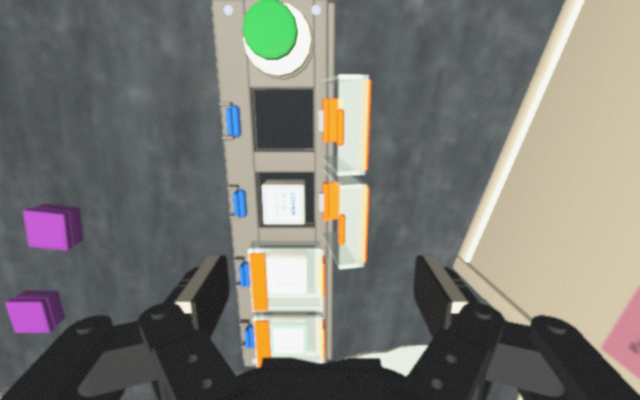

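```bash
python3 -m inch '[{"linear":[0,0,30],"spin":0,"hand":100},{"linear":[0,0,55],"spin":0,"hand":100},{"linear":[0,0,70],"spin":0,"hand":100},{"linear":[0,0,78],"spin":0,"hand":100},{"linear":[0,0,78],"spin":0,"hand":100}]'; python3 -c "
from h import *
go(.6,.06,.046,6.4)"; python3 -m inch '[{"linear":[0,-8,0],"spin":0,"hand":100},{"linear":[0,-16,0],"spin":0,"hand":100},{"linear":[0,-24,0],"spin":0,"hand":100},{"linear":[0,-32,0],"spin":0,"hand":100},{"linear":[0,-40,0],"spin":0,"hand":100},{"linear":[0,-47,0],"spin":0,"hand":100},{"linear":[0,-54,0],"spin":0,"hand":100},{"linear":[0,-61,0],"spin":0,"hand":100},{"linear":[0,-68,0],"spin":0,"hand":100},{"linear":[0,-70,3],"spin":0,"hand":100},{"linear":[0,-72,6],"spin":0,"hand":100},{"linear":[0,-73,9],"spin":0,"hand":100}]'; python3 -c "
from h import *
p=C2W(-.042,.015,0);go(p[0],p[1],.034,6.4)"; python3 -m inch '[{"linear":[0,-1,2],"spin":0,"hand":100},{"linear":[0,-1,4],"spin":0,"hand":100},{"linear":[0,-1,4],"spin":0,"hand":100}]'; python3 -c "
from h import *
p=C2W(-.042,.015,0);go(p[0],p[1],.034,6.4)
cv2.imwrite('pics/w29.png',arm.capture('wrist')[:,:,::-1])"
```

```text
time_s: 25.08
tcp_pos: [0.636, 0.1897, 0.0448]
ee_rot: [-2.09, -2.343, 0.003]
contact_force: [0.3, -0.3, 0.1]
gripper_width: 0.0853
tool shift mm [-124.8  -50.5   -1. ] dist 135 jaw now 6.5 spin 0.002 (0.0 rows) t 25.08 tcp [0.636  0.1897 0.0448] F [ 0.3 -0.3  0.1] w 0.0853 tilt [-0.    -0.003 -1.   ] q6 0.12
time_s: 26.08
tcp_pos: [0.5639, 0.1822, 0.037]
ee_rot: [-2.09, -2.345, 0.001]
contact_force: [-0.7, -0.9, 1.9]
gripper_width: 0.0856
tool shift mm [-0.9  3.6  3. ] dist 5 jaw now 6.6 spin 0.003 (0.0 rows) t 26.08 tcp [0.5639 0.1822 0.037 ] F [-0.7 -0.9  1.9] w 0.0856 tilt [-0. -0. -1.] q6 0.14
time_s: 26.33
tcp_pos: [0.5636, 0.1822, 0.034]
ee_rot: [2.09, 2.345, 0.001]
contact_force: [-3.5, -1.1, 6.7]
gripper_width: 0.0851
tool shift mm [-1.   3.9 -0. ] dist 4 jaw now 6.6 spin 0.003 (0.0 rows) t 26.33 tcp [0.5636 0.1822 0.034 ] F [-3.5 -1.1  6.7] w 0.0851 tilt [ 0.     0.001 -1.   ] q6 0.14
```

View pics/w29.png

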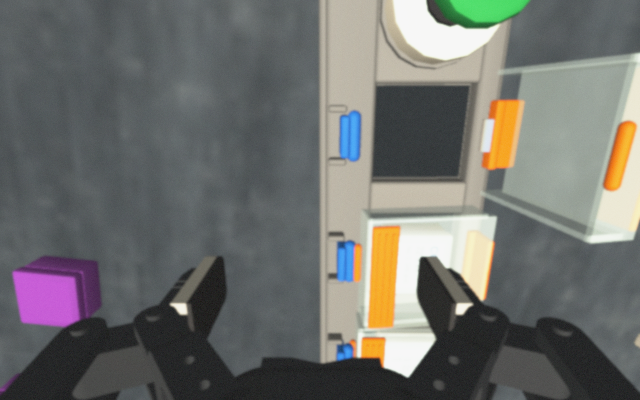

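```bash
python3 -m inch '[{"linear":[0,0,-35],"spin":0,"hand":100},{"linear":[0,0,-60],"spin":0,"hand":0},{"linear":[0,29,-60],"spin":0,"hand":0},{"linear":[0,29,-60],"spin":0,"hand":0},{"linear":[0,29,-60],"spin":0,"hand":0},{"linear":[0,29,-60],"spin":0,"hand":0},{"linear":[0,29,-60],"spin":0,"hand":0},{"linear":[0,29,-60],"spin":0,"hand":0},{"linear":[0,29,-60],"spin":0,"hand":0}]'; python3 -c "
from h import *
p=C2W(-.017,.015,0);go(p[0],p[1],.048,6.4)"
```

```text
time_s: 27.13
tcp_pos: [0.5917, 0.1854, 0.0931]
ee_rot: [-2.09, -2.345, 0.001]
contact_force: [0.0, 0.3, 0.5]
gripper_width: 0.0001
tool shift mm [-1.   0.7 45.1] dist 45 jaw now 6.6 spin 0.003 (0.0 rows) t 27.13 tcp [0.5917 0.1854 0.0931] F [0.  0.3 0.5] w 0.0001 tilt [-0.    -0.001 -1.   ] q6 0.13
```

```bash
python3 -m inch '[{"linear":[0,1,20],"spin":0,"hand":0},{"linear":[0,1,32],"spin":0,"hand":0},{"linear":[0,0.5,38],"spin":0,"hand":0},{"linear":[0,0,42],"spin":0,"hand":0},{"linear":[0,0,44],"spin":0,"hand":0},{"linear":[0,0,46],"spin":0,"hand":0},{"linear":[0,0,47.5],"spin":0,"hand":0},{"linear":[0,0,48.5],"spin":0,"hand":0},{"linear":[0,0,48.5],"spin":0,"hand":0}]'; python3 -c "
from h import *
p=C2W(-.018,.015,0);go(p[0],p[1],.046,6.4)
cv2.imwrite('pics/w30.png',arm.capture('wrist')[:,:,::-1])"
```

```text
time_s: 27.88
tcp_pos: [0.5922, 0.1855, 0.0462]
ee_rot: [2.09, 2.345, 0.001]
contact_force: [-6.6, -1.2, 11.2]
gripper_width: 0.0004
tool shift mm [-1.  -0.9  0.2] dist 1 jaw now 6.6 spin 0.003 (0.0 rows) t 27.88 tcp [0.5922 0.1855 0.0462] F [-6.6 -1.2 11.2] w 0.0004 tilt [ 0.     0.001 -1.   ] q6 0.13
```

View pics/w30.png

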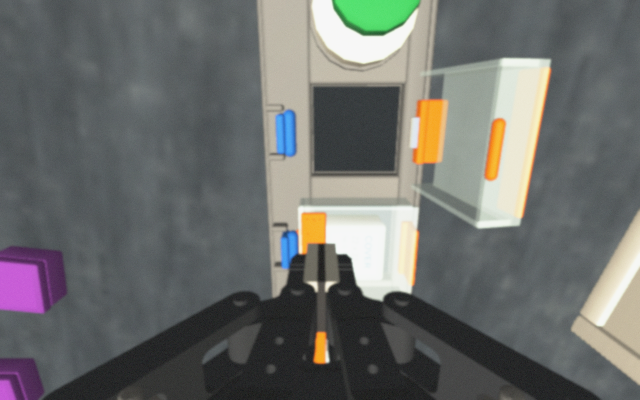

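```bash
python3 -m inch '[{"linear":[0,0,0.8],"spin":0,"hand":0},{"linear":[0,0,0.8],"spin":0,"hand":0}]'; python3 -m inch '[{"linear":[0,0,-30],"spin":0,"hand":0},{"linear":[0,0,-60],"spin":0,"hand":0},{"linear":[0,0,-80],"spin":0,"hand":100},{"linear":[20,15,-80],"spin":0,"hand":100},{"linear":[40,30,-80],"spin":0,"hand":100},{"linear":[59,45,-80],"spin":0,"hand":100},{"linear":[59,45,-80],"spin":0,"hand":100},{"linear":[59,45,-80],"spin":0,"hand":100},{"linear":[59,45,-80],"spin":0,"hand":100}]'; python3 -c "
from h import *
cv2.imwrite('pics/w31.png',arm.capture('wrist')[:,:,::-1])
p=C2W(.028,.075,0);go(p[0],p[1],.045,6.4)"
```

```text
time_s: 28.1
tcp_pos: [0.5923, 0.1855, 0.0461]
ee_rot: [2.09, 2.345, 0.001]
contact_force: [-9.7, -2.2, 18.6]
gripper_width: -0.0
time_s: 28.85
tcp_pos: [0.6297, 0.2487, 0.1238]
ee_rot: [-2.09, -2.345, 0.001]
contact_force: [-0.3, -0.4, -0.3]
gripper_width: 0.0832
tool shift mm [ 0.6  0.8 79. ] dist 79 jaw now 6.6 spin 0.003 (0.0 rows) t 28.9 tcp [0.6297 0.2485 0.124 ] F [-0.8 -1.   0.5] w 0.0857 tilt [-0. -0. -1.] q6 0.21
```

View pics/w31.png

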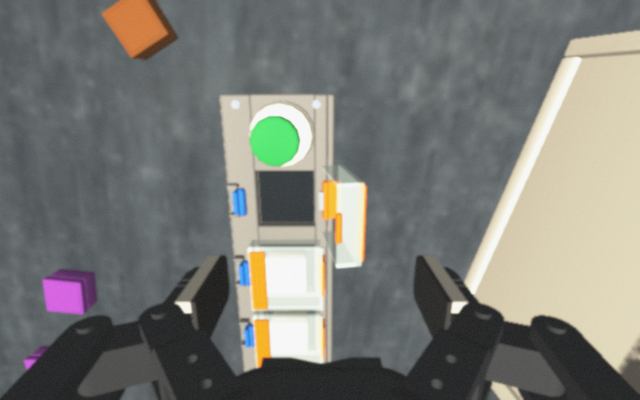

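```bash
python3 -m inch '[{"linear":[0,0,30],"spin":0,"hand":100},{"linear":[0,0,55],"spin":0,"hand":100},{"linear":[0,0,70],"spin":0,"hand":100},{"linear":[0,0,79],"spin":0,"hand":100},{"linear":[0,0,79],"spin":0,"hand":100}]'; python3 -c "
from h import *
go(.6,.06,.046,6.4)"; python3 -m inch '[{"linear":[0,-8,0],"spin":0,"hand":100},{"linear":[0,-16,0],"spin":0,"hand":100},{"linear":[0,-24,0],"spin":0,"hand":100},{"linear":[0,-32,0],"spin":0,"hand":100},{"linear":[0,-40,0],"spin":0,"hand":100},{"linear":[0,-47,0],"spin":0,"hand":100},{"linear":[0,-54,0],"spin":0,"hand":100},{"linear":[0,-61,0],"spin":0,"hand":100},{"linear":[0,-68,0],"spin":0,"hand":100},{"linear":[0,-70,3],"spin":0,"hand":100},{"linear":[0,-72,6],"spin":0,"hand":100},{"linear":[0,-73,9],"spin":0,"hand":100}]'; python3 -m inch '[{"linear":[0,-1,2],"spin":0,"hand":100},{"linear":[0,-1,4],"spin":0,"hand":100},{"linear":[0,-1,4],"spin":0,"hand":100}]'; python3 -c "
from h import *
p=C2W(-.042,.075,0);go(p[0],p[1],.034,6.4)
cv2.imwrite('pics/w32.png',arm.capture('wrist')[:,:,::-1])"
```

```text
time_s: 29.32
tcp_pos: [0.6293, 0.2485, 0.0434]
ee_rot: [-2.09, -2.344, 0.004]
contact_force: [-0.1, -0.6, 0.2]
gripper_width: 0.0856
tool shift mm [-184.   -50.6   -2.4] dist 191 jaw now 6.5 spin 0.003 (0.0 rows) t 29.32 tcp [0.6293 0.2485 0.0434] F [-0.1 -0.6  0.2] w 0.0856 tilt [-0.001 -0.003 -1.   ] q6 0.21
time_s: 30.32
tcp_pos: [0.5572, 0.2408, 0.0356]
ee_rot: [-2.09, -2.345, 0.001]
contact_force: [-0.6, -0.0, 1.7]
gripper_width: 0.0852
time_s: 30.57
tcp_pos: [0.5568, 0.2408, 0.0324]
ee_rot: [2.09, 2.345, 0.001]
contact_force: [0.1, -0.1, -0.7]
gripper_width: 0.0851
tool shift mm [ 0.   4.2 -1.6] dist 4 jaw now 6.6 spin 0.003 (0.0 rows) t 30.57 tcp [0.5568 0.2408 0.0324] F [ 0.1 -0.1 -0.7] w 0.0851 tilt [ 0.     0.001 -1.   ] q6 0.23
```

View pics/w32.png

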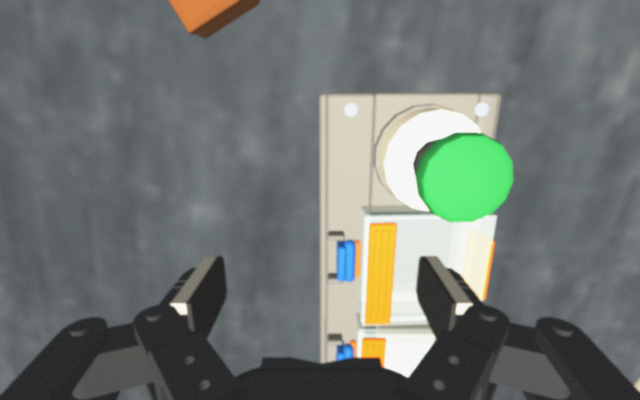

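```bash
python3 -m inch '[{"linear":[0,0,-35],"spin":0,"hand":100},{"linear":[0,0,-60],"spin":0,"hand":0},{"linear":[0,29,-60],"spin":0,"hand":0},{"linear":[0,29,-60],"spin":0,"hand":0},{"linear":[0,29,-60],"spin":0,"hand":0},{"linear":[0,29,-60],"spin":0,"hand":0},{"linear":[0,29,-60],"spin":0,"hand":0},{"linear":[0,29,-60],"spin":0,"hand":0},{"linear":[0,29,-60],"spin":0,"hand":0}]'; python3 -c "
from h import *
p=C2W(-.018,.075,0);go(p[0],p[1],.046,6.4)"
```

```text
time_s: 31.37
tcp_pos: [0.5849, 0.244, 0.0918]
ee_rot: [-2.09, -2.345, 0.001]
contact_force: [-0.5, -0.6, 0.1]
gripper_width: 0.0002
tool shift mm [ 0.  -0.1 45.8] dist 46 jaw now 6.6 spin 0.003 (0.0 rows) t 31.37 tcp [0.5849 0.244  0.0918] F [-0.5 -0.6  0.1] w 0.0002 tilt [-0.    -0.001 -1.   ] q6 0.22
```

```bash
python3 -m inch '[{"linear":[0,1,20],"spin":0,"hand":0},{"linear":[0,1,32],"spin":0,"hand":0},{"linear":[0,0.5,37],"spin":0,"hand":0},{"linear":[0,0,41],"spin":0,"hand":0},{"linear":[0,0,43],"spin":0,"hand":0},{"linear":[0,0,45],"spin":0,"hand":0},{"linear":[0,0,46.5],"spin":0,"hand":0},{"linear":[0,0,47.5],"spin":0,"hand":0},{"linear":[0,0,47.5],"spin":0,"hand":0}]'; python3 -c "
from h import *
p=C2W(-.018,.015,0);go(p[0],p[1],.046,6.4)"; python3 -m inch '[{"linear":[0,0,0.8],"spin":0,"hand":0},{"linear":[0,0,0.8],"spin":0,"hand":0}]'; python3 -m inch '[{"linear":[0,0,-30],"spin":0,"hand":0},{"linear":[0,0,-70],"spin":0,"hand":0},{"linear":[0,0,-100],"spin":0,"hand":0},{"linear":[0,0,-100],"spin":0,"hand":0}]';python3 -c "
from h import *
cv2.imwrite('pics/w33.png',arm.capture('wrist')[:,:,::-1])
cv2.imwrite('pics/s33.png',arm.capture('scene')[:,:,::-1])
im=cv2.imread('pics/s33.png'); crop(im,230,120,390,250,5,'s33a')
p=C2W(0,.125,0);go(p[0],p[1],.09,6.4)"
```

```text
time_s: 32.12
tcp_pos: [0.5856, 0.2442, 0.0462]
ee_rot: [2.09, 2.345, 0.001]
contact_force: [-6.1, -1.5, 11.7]
gripper_width: -0.0003
tool shift mm [-60.1  -1.    0.2] dist 60 jaw now 6.6 spin 0.003 (0.0 rows) t 32.12 tcp [0.5856 0.2442 0.0462] F [-6.1 -1.5 11.7] w -0.0003 tilt [ 0.     0.001 -1.   ] q6 0.22
time_s: 32.28
tcp_pos: [0.5856, 0.2442, 0.0461]
ee_rot: [2.09, 2.345, 0.002]
contact_force: [-9.1, -2.3, 18.5]
gripper_width: 0.0002
time_s: 32.62
tcp_pos: [0.5876, 0.2449, 0.1514]
ee_rot: [2.087, 2.341, 0.015]
contact_force: [1.3, -0.2, -0.1]
gripper_width: 0.0001
tool shift mm [49.9 17.  55.3] dist 76 jaw now 6.6 spin 0.003 (0.0 rows) t 32.72 tcp [0.5857 0.2442 0.1453] F [-0.7 -0.3 -1.2] w -0.0 tilt [ 0.001  0.003 -1.   ] q6 0.22
```

View pics/w33.png

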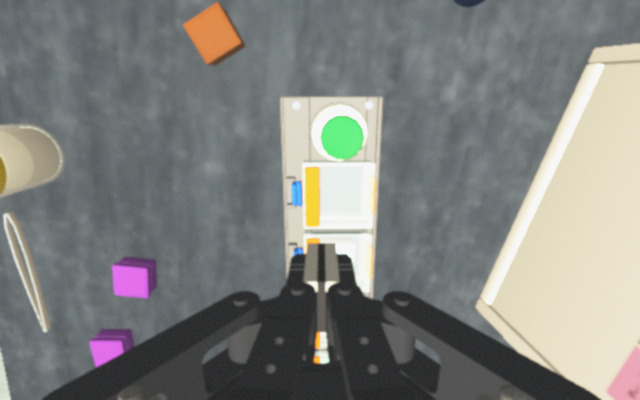

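View pics/s33a.png

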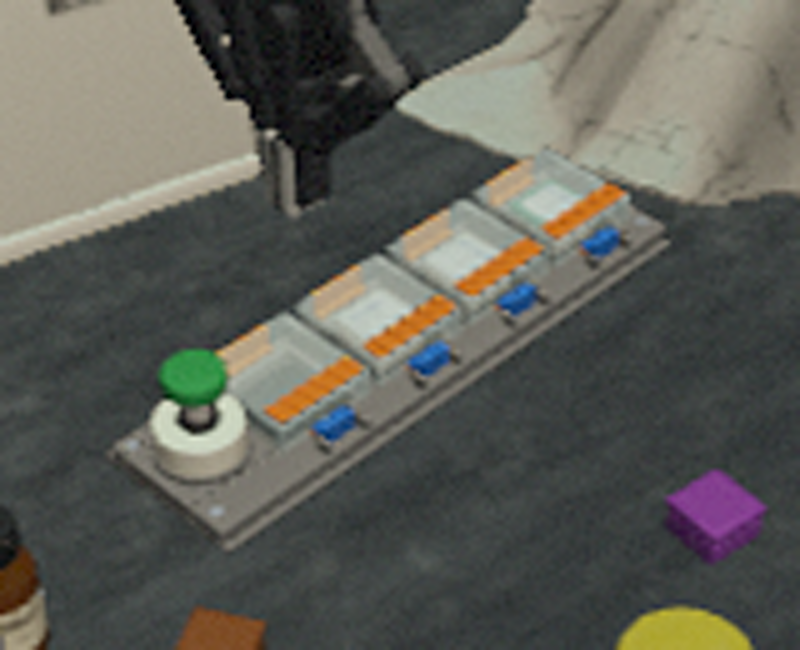

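```bash
python3 -m inch '[{"linear":[25,8,0],"spin":0,"hand":0},{"linear":[50,17,0],"spin":0,"hand":0},{"linear":[50,17,20],"spin":0,"hand":0},{"linear":[50,17,45],"spin":0,"hand":0},{"linear":[50,17,60],"spin":0,"hand":0},{"linear":[50,17,60],"spin":0,"hand":0}]'; python3 -c "
from h import *
p=C2W(0,.125,0);go(p[0],p[1],.062,6.4)
cv2.imwrite('pics/w34.png',arm.capture('wrist')[:,:,::-1])"
```

```text
time_s: 33.22
tcp_pos: [0.5943, 0.2949, 0.0784]
ee_rot: [-2.088, -2.343, 0.011]
contact_force: [-0.4, -0.3, -1.1]
gripper_width: -0.0001
tool shift mm [ 0.6  2.9 16.4] dist 17 jaw now 6.6 spin 0.003 (0.0 rows) t 33.22 tcp [0.5943 0.2949 0.0784] F [-0.4 -0.3 -1.1] w -0.0001 tilt [-0.002 -0.008 -1.   ] q6 0.29
```

View pics/w34.png

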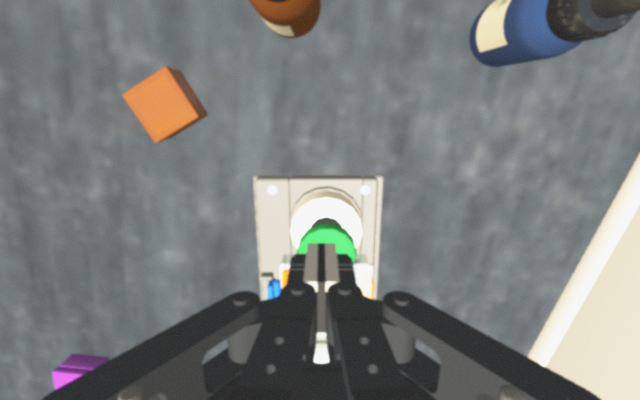

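```bash
python3 -m inch '[{"linear":[0.5,1.5,0],"spin":0,"hand":0},{"linear":[0.5,1.5,0],"spin":0,"hand":0},{"linear":[0.5,1.5,0],"spin":0,"hand":0}]'; python3 -c "
from h import *
p=C2W(0,.125,0);go(p[0],p[1],.062,6.4)"
```

```text
time_s: 33.52
tcp_pos: [0.5984, 0.2965, 0.0849]
ee_rot: [2.09, 2.345, 0.003]
contact_force: [-0.2, -0.0, 0.5]
gripper_width: -0.0001
tool shift mm [-0.6 -1.4 22.9] dist 23 jaw now 6.6 spin 0.003 (0.0 rows) t 33.52 tcp [0.5984 0.2965 0.0849] F [-0.2 -0.   0.5] w -0.0001 tilt [ 0.001  0.002 -1.   ] q6 0.29
```

```bash
python3 -m inch '[{"linear":[0,-1,6],"spin":0,"hand":0},{"linear":[0,-1,11],"spin":0,"hand":0},{"linear":[0,-1,15],"spin":0,"hand":0},{"linear":[0,-1,19],"spin":0,"hand":0},{"linear":[0,-1,22],"spin":0,"hand":0},{"linear":[0,-1,23],"spin":0,"hand":0},{"linear":[0,-1,24],"spin":0,"hand":0},{"linear":[0,-1,24],"spin":0,"hand":0},{"linear":[0,-1,24],"spin":0,"hand":0}]'; python3 -c "
from h import *
p=C2W(0,.125,0);go(p[0],p[1],.062,6.4)
cv2.imwrite('pics/s35.png',arm.capture('scene')[:,:,::-1])
im=cv2.imread('pics/s35.png'); crop(im,230,120,390,250,5,'s35a')"
```

```text
time_s: 34.27
tcp_pos: [0.5974, 0.2964, 0.0619]
ee_rot: [2.09, 2.345, 0.003]
contact_force: [-7.7, -3.6, 21.6]
gripper_width: -0.0002
tool shift mm [-0.6 -0.4 -0.1] dist 1 jaw now 6.6 spin 0.003 (0.0 rows) t 34.27 tcp [0.5974 0.2964 0.0619] F [-7.7 -3.6 21.6] w -0.0002 tilt [ 0.     0.002 -1.   ] q6 0.29
```

View pics/s35a.png

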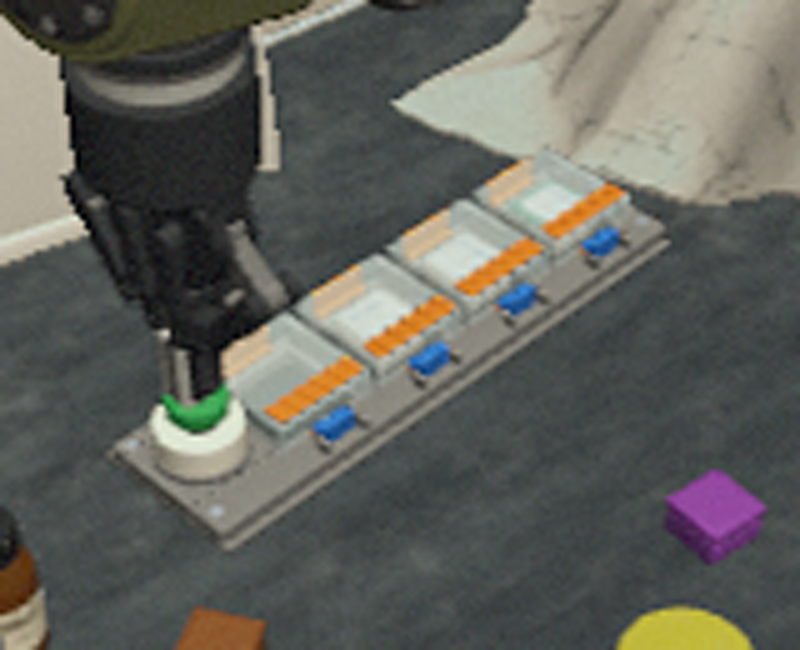

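The pump head is on its stop: the tip is at z ≈ 48 mm with 21.6 N, above the 8 N hold force. I'll release it, back off and check.

```bash
python3 -m inch '[{"linear":[0,0,-15],"spin":0,"hand":0},{"linear":[0,0,-40],"spin":0,"hand":0},{"linear":[0,0,-80],"spin":0,"hand":0},{"linear":[0,0,-120],"spin":0,"hand":0},{"linear":[-80,-80,-120],"spin":0,"hand":0},{"linear":[-80,-80,-120],"spin":0,"hand":0},{"linear":[-80,-80,-120],"spin":0,"hand":0},{"linear":[-80,-80,-120],"spin":0,"hand":0},{"linear":[-80,-80,-120],"spin":0,"hand":0},{"linear":[-80,-80,-120],"spin":0,"hand":0}]'; python3 -c "
from h import *
cv2.imwrite('pics/w36.png',arm.capture('wrist')[:,:,::-1])
cv2.imwrite('pics/s36.png',arm.capture('scene')[:,:,::-1])
im=cv2.imread('pics/s36.png'); crop(im,230,120,390,250,5,'s36a')
go(.5,.2,.18)"
```

```text
time_s: 35.15
tcp_pos: [0.527, 0.2079, 0.1798]
ee_rot: [2.09, 2.345, 0.001]
contact_force: [-0.2, -0.5, 0.1]
gripper_width: 0.0
tool shift mm [ -5.1 -27.8  -0.6] dist 28 jaw now 6.6 t 35.25 tcp [0.5271 0.2082 0.1794] F [-0.6 -0.1 -0.1] w 0.0002 tilt [ 0. -0. -1.] q6 0.2
```

View pics/s36a.png

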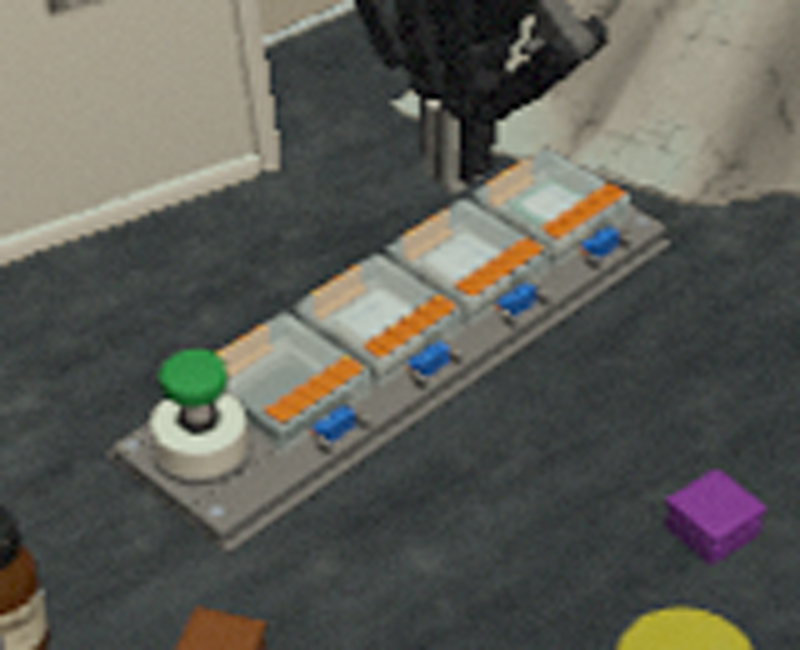

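View pics/s36.png

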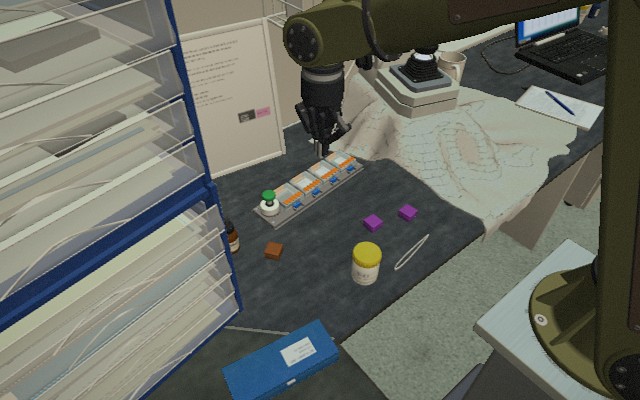

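View pics/w36.png

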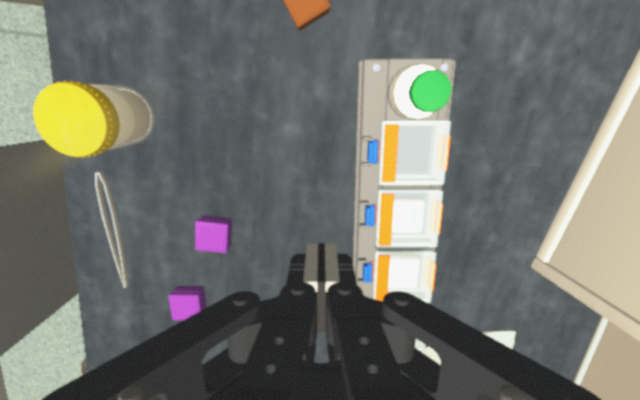

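The covers lie flat, the pump head is back up at crop pixel (195,377), and no box is left on the worktop. The jar and brown bottle stand where they were. The robot is clear, so I'm handing in.

```bash
python3 -c "
from plant import arm
arm.hand_in(); print(arm.state()['time_s'])"
```

```text
the job is handed in; nothing more can be done
the job is handed in; nothing more can be done
```

I handed the job in after about 35 s of robot time. My last checks showed everything in place, but no verdict was reported.

- **Boxes:** I found three boxes on the worktop, one with a green lid and two with pale grey lids. They lie flat in wells 0, 1 and 2, and well 3 is empty. I saw no fourth box in any view.
- **Covers:** All four covers are pressed shut. Each ended at the same hard stop, with the pad about 32 mm above the worktop, under 18 to 34 N.
- **Pump:** I pressed the head about 14 mm down to its stop at 21.6 N. The last picture shows it back up.
- **Bystanders:** I left the bottles, the jar, and the purple and brown look-alikes alone. The last scene picture shows the jar and the brown bottle standing where they were. The blue bottle was not in that picture; the last view of it, standing, was just before the pump press.
- **What went wrong:** My first press on cover 0 slipped off the front edge and wedged the closed fingers. The wrist read about 83 N sideways and 56 N up, roughly 100 N in all against the 120 N limit. I backed off at once and pressed again correctly. I saw no damage, but I cannot tell whether the 40 N limit on the arm or gripper body was touched.

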